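Wedge a detector into its bench vise

TASK

On the optics bench, take the steel wedge from the plywood block and set it loosely, thin end down, in the slot of the aluminium wedge vise. Then take the tapping drift and, with gentle taps or pushes of its black foot on the top of the wedge (never harder than 35 N), drive the wedge down until it stops and the jaw holds the black detector tight against the fence; do not force the wedge in with the gripper itself. Finally stand the drift upright on the bench again and leave everything else where it is.

Things in the scene. Friction and masses are not known exactly. Their poses are not given: they have to be found in the camera images.
- vise: Wedge vise, bare aluminium, fixed: base plate 80 (x) x 170 (y) x 10 mm; origin under its centre, z up. Along it from its own +y to -y stand a back wall with a sloping face, the slot, the steel jaw, the detector, an upright fence. Wall, cheeks and jaw end 70 mm above the bench, the fence 62 mm. The fence's place along y differs by a few mm from start to start.
- slot_mouth (a point): Point at the mouth of the slot, 70 mm above the bench, axes as the vise's. The slot is 38 mm long along the vise's x (closed by cheeks) and at first 12.3 to 13.1 mm wide along y at the mouth, its middle 0 to 0.4 mm towards -y of this point. Both long faces slope like the wedge's flanks, narrowing by 0.2 mm per mm of depth; the floor is 60 mm below the mouth.
- jaw: Steel jaw of the vise, 36 x 20 x 58 mm, between slot and detector; it slides along the vise's y. Its origin coincides with the vise's when fully open and moves with the jaw, up to 8 mm towards the vise's -y. It slides with about 4 N of friction; it moves 1 to 6.5 mm before the detector is pinched against the fence.
- detector: Detector, a black housing 46 (x) x 40 (y) x 50 mm, 0.25 kg, standing loose on the vise's base plate between jaw and fence, touching neither; it slides up to 5 mm to the fence. Origin under its centre.
- wedge: Steel wedge, 150 g, 90 mm tall, 30 mm wide along x, alike after a half turn about z. Origin: middle of the thin end (tip); z towards the thick end. Thickness along y: 8 mm at the tip, evenly to 21 mm at 65 mm, then a straight head 22 (y) x 30 (x) mm up to 90 mm, to grip. At first tip down in the plywood block, head free. In the vise its x and y lie along the vise's x and y, either way round.
- wedge_top (a point): Middle of the flat top of the wedge's head, 90 mm above its tip. Set loosely, the tip rests 21 to 25 mm below the slot mouth; when home, 32 to 57 mm. Driving takes about 3 to 5 N until the detector is pinched; then the resistance rises steeply and the wedge stops. Pushing slowly (10 mm/s) with 15 to 25 N makes it tight; friction keeps it there.
- rack: Plywood block 90 (x) x 60 (y) x 40 mm, fixed, with a pocket 38 x 19 mm, 30 mm deep, centred 18 mm to +x of the block's middle, in which the wedge stands (wedge axes along the block's). Origin under its centre.
- drift: Tapping drift, about 0.3 kg, 100 mm tall, standing upright: round black plastic foot 40 mm across and 15 mm high, above it a plain square aluminium stem 24 x 24 mm from 15 to 100 mm, its flats along the body's x and y. Origin at the middle of the foot's underside, z up; the flat underside is the tapping face.
- spare_housing: Bystander, to be left alone: a spare black detector housing, 46 x 56 x 36 mm.
- tube_ring: Bystander, to be left alone: a black ring, 40 mm across, 14 mm high.
- lens_tube: Bystander, to be left alone: a black upright tube, 32 mm across, 60 mm tall.
- bottle: Bystander, to be left alone: a white bottle, 52 mm across, 120 mm tall.
- screwdriver: Bystander, to be left alone: a screwdriver lying on the bench.
- mount: Bystander, to be left alone: a mirror mount on a post, 50 x 50 mm foot, 98 mm tall.
- bar_end: Bystander, to be left alone: an offcut of aluminium bar, 50 x 22 x 12 mm, lying flat.
Things that resemble listed ones, but are neither listed nor needed, are in the scene too. Leave any blue or orange look-alike of the drift alone.

How it is judged:
By the outcome, as a careful person would: the job done as asked, in the order asked, and still so for the second after the job is handed in, with the robot touching nothing.
It also fails if it takes over 72 s, if anything falls off the work surface, if the arm or the gripper's body presses on something with over 40 N, if the wrist force passes 120 N, or if a joint passes its speed limit or range.

ROBOT

A 6-joint arm with a two-finger parallel gripper is mounted at the origin on the work surface. World frame = base frame: x ahead of the robot, y to its left, z up, the work surface at z = 0. Lengths are in mm, angles in rad, forces in N, time in s.
With the tool pointing down it reaches from about 250 to 800 mm from the base axis. Payload 8.5 kg.
Tool frame: the origin (TCP) lies midway between the tips of the shut fingers; the grasp point (between the pads) lies pinch_z behind it (pinch_z is the distance from the TCP to the grasp point, in mm); x points along the fingers, z is the direction in which the jaws open and shut, and the axes are right-handed (so a half turn about x gives the same grasp; the last joint's range is limited). The gripper opens to 85 mm and grips with 20 to 120 N. Pads are 22 mm wide; open, the fingers measure 114 mm over their backs; the gripper's body (76 mm by 85 mm) begins 54 mm behind the grasp point. The pads swing forward as they close: fully open they stand 13 mm farther back than shut.
Start: joints at [-1.324, 0.238, -0.013, 1.319, 0, 1.571], TCP at [128.246, -509.05, 231.276] pointing down, gripper open.
Joint ranges: [-2.66, 2.66], [-1.03, 1.9], [-1.14, 1.46], [-1.82, 2.27], [-1.45, 1.34], [-3.14, 3.14]. Speed limits (rad/s): [2.22, 2.22, 2.79, 3.14, 3.14, 3.14].

INTERFACE

Orientations are given as a rotation vector (axis times angle).
In Python, from rig import * gives the robot as it stands. The module is installed in compiled form; this text tells all that it offers.
- The arm moves only by the tool send_rows, never from a script. Its argument "motion" is a list of rows, each an object of numbers: "gripper": the finger opening in mm, from 0 to 85.4; "x", "y", "z": the shift along the tool's x, y, z in mm; "rx", "ry", "rz": the turn, a rotation vector about the tool's x, y, z in degrees. In form: [{"gripper": .., "x": .., "y": .., "z": .., "rx": .., "ry": .., "rz": ..}, ...]. A call has 1 to 10 rows; each row is the pose to reach, as a shift and turn from the pose commanded when the call began, along the tool's axes at that moment; what a row does not reach only later rows make up. A row lasts 1/10 s, in which the tool goes at most 50 mm and 8.59 degrees, less where a joint would pass 70% of its speed; a pose out of reach is approached as far as the arm can. A call with a gripper value outside its range is refused whole. The fingers move at their own pace and stop on an object; "squeeze" is the grip in N (left out, the last holds). Time passes only in rows, so rows that repeat a pose let the fingers close. It gives the time, the measured TCP pose, the force and the opening at its end, in the units of the state.
- state(): the state, without advancing time (a new reading comes with each control period).
- capture(name): name is "side" or "top"; returns a dict with "frame" (400x640x3 uint8, red, green, blue), "intrinsics" (3x3 intrinsics, pixels), "distortion" ([k1, k2, p1, p2, k3] as OpenCV has them; the pictures are not rectified), "world_from_camera" (4x4, takes a point from camera to world coordinates). Camera axes: x right, y down, z forward; pixel columns grow to the right and rows downward; lengths in mm; the calibration is good to about 2 mm. A picture is of the moment at which its call begins. There is no depth.
- job_done(): hands the job in, once; it reports no verdict.
The state is a dict: "time_s": time; "qpos": joint angles; "qvel": joint speeds; "effort": joint torques, N m; "tcp_pos": TCP position; "eef_rot": TCP orientation; "force": force on the tool from outside, world axes, zero at the start; "torque": the same for the moment, N m; "opening": opening from 0.0 (shut) to 1.0 (fully open).
Only numpy, scipy, OpenCV 4.12 (cv2) and the standard library are available. Lean on these libraries where they do the work, as an engineer would, in place of code of your own. Each camera call takes 0.05 s, during which the arm holds its last target.

## Working session

There is one attempt and no reset: what is moved stays moved. The work goes in short steps, Python scripts to look and compute and a tool call to move; the robot and the scene stay as the last step left them, time stands still between calls to the robot, and variables do not carry over. Pictures are saved under pics/ and viewed, and the job is handed in when it is done.

Besides the shell and the picture viewer there is one more tool, called after "Call:" as name([rows], argument=value, ...), one row to a line, values as JSON. send_rows: Moves the arm, as the interface text tells. Its arguments: {"type":"object","properties":{"motion":{"type":"array","items":{"type":"object","properties":{"gripper":{"type":"number"},"x":{"type":"number"},"y":{"type":"number"},"z":{"type":"number"},"rx":{"type":"number"},"ry":{"type":"number"},"rz":{"type":"number"}}}},"squeeze":{"type":"number"}},"required":["motion"]}

```bash
mkdir -p pics
cat > h.py <<'E'
from rig import *
import numpy as np, cv2
def snap(n,f):
    c=capture(n); cv2.imwrite(f'pics/{f}.png',c['frame'][:,:,::-1]); np.savez(f'pics/{f}.npz',**c); return c
def load(f): return dict(np.load(f'pics/{f}.npz'))
def onplane(c,px,z):
    p=cv2.undistortPoints(np.array(px,float).reshape(-1,1,2),c['intrinsics'],c['distortion']).reshape(-1,2)
    T=c['world_from_camera']; d=np.c_[p,np.ones(len(p))]@T[:3,:3].T; o=T[:3,3]
    z=np.broadcast_to(z,(len(p),)); return o+d*((z-o[2])/d[:,2])[:,None]
def proj(c,P):
    T=np.linalg.inv(c['world_from_camera']); r=cv2.Rodrigues(T[:3,:3])[0]
    return cv2.projectPoints(np.array(P,float).reshape(-1,1,3),r,T[:3,3],c['intrinsics'],c['distortion'])[0].reshape(-1,2)
E
python3 - <<'E'
from h import *
np.set_printoptions(precision=3,suppress=True)
for n in('side','top'):
    c=snap(n,n+'0'); print(n,c['intrinsics'],c['world_from_camera'])
print(state())
E
```

```text
side [[458.322   0.    318.369]
 [  0.    458.322 198.38 ]
 [  0.      0.      1.   ]] [[ -0.707  -0.5     0.5    74.805]
 [ -0.707   0.489  -0.51  491.75 ]
 [  0.01   -0.715  -0.699 805.279]
 [  0.      0.      0.      1.   ]]
top [[493.1     0.    307.956]
 [  0.    493.1   196.155]
 [  0.      0.      1.   ]] [[  -0.007   -0.984    0.18   350.221]
 [  -1.       0.001   -0.031  -14.259]
 [   0.03    -0.18    -0.983 1292.098]
 [   0.       0.       0.       1.   ]]
{'time_s': 0.1, 'qpos': array([-1.324,  0.239, -0.014,  1.319, -0.   ,  1.571]), 'qvel': array([ 0.001, -0.001,  0.002,  0.   ,  0.001, -0.001]), 'effort': array([ -0.001, -53.972,  34.7  ,   0.013,  -0.   ,  -0.   ]), 'tcp_pos': array([ 128.147, -508.724,  230.737]), 'eef_rot': array([ 1.026,  1.317, -1.025]), 'force': array([ 0.013,  0.169, -0.536]), 'torque': array([-0.027,  0.037,  0.027]), 'opening': 0.9995807678567262}
```

View pics/side0.png

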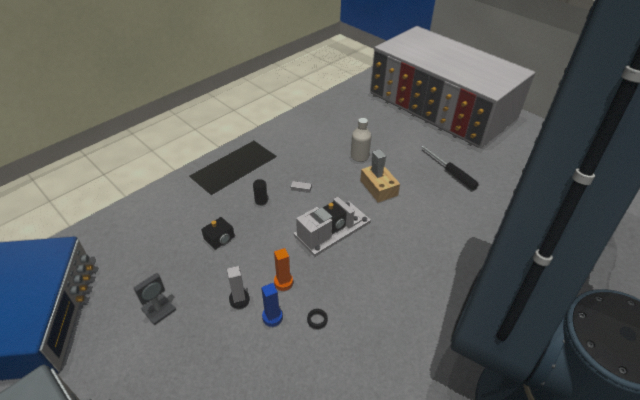

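View pics/top0.png

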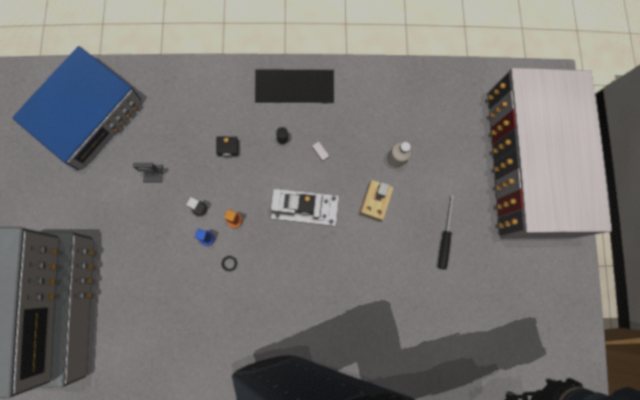

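The side view shows the vise at about (330,225), the rack with wedge at (380,180), the white and black drift at (237,287), and the blue and orange look-alikes at (271,305) and (283,270). In the top view they are at (305,205), (378,200) and (197,205). I'll zoom in.

Run:
```python
import cv2
s=cv2.imread('pics/side0.png');t=cv2.imread('pics/top0.png')
cv2.imwrite('pics/s_z1.png',cv2.resize(s[135:260,280:410],None,fx=6,fy=4.8 and 6,interpolation=2)[:600] if 0 else cv2.resize(s[140:260,280:410],None,fx=5,fy=5,interpolation=2))
cv2.imwrite('pics/s_z2.png',cv2.resize(s[240:340,190:340],None,fx=5,fy=5,interpolation=2))
cv2.imwrite('pics/t_z1.png',cv2.resize(t[170:240,260:400],None,fx=5.5,fy=5.5,interpolation=2))
cv2.imwrite('pics/t_z2.png',cv2.resize(t[180:280,170:270],None,fx=5,fy=5,interpolation=2))
```

```text
(no output)
```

View pics/s_z1.png

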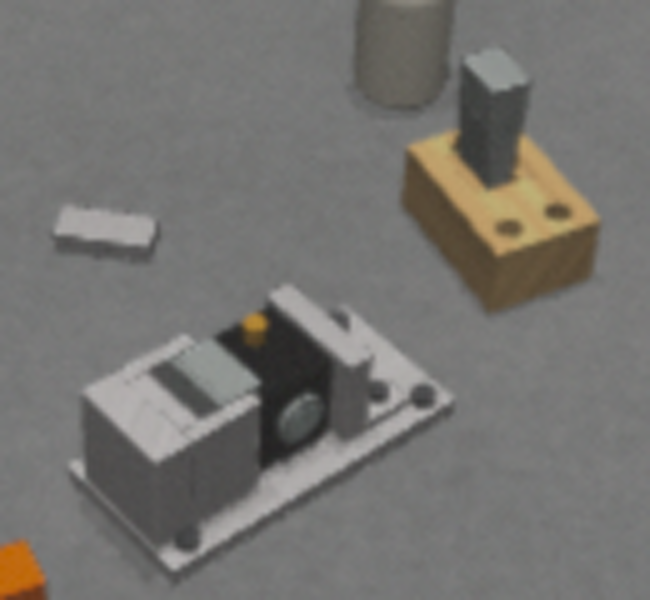

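View pics/s_z2.png

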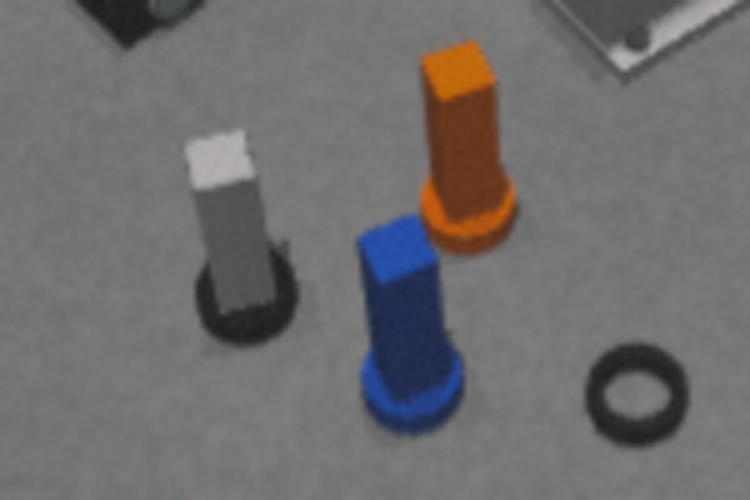

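View pics/t_z1.png

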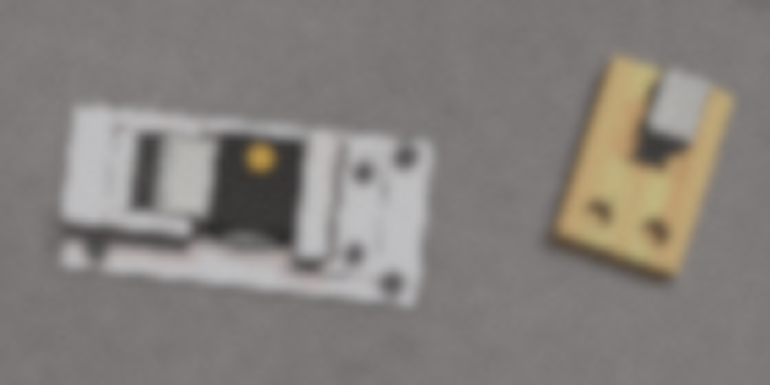

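View pics/t_z2.png

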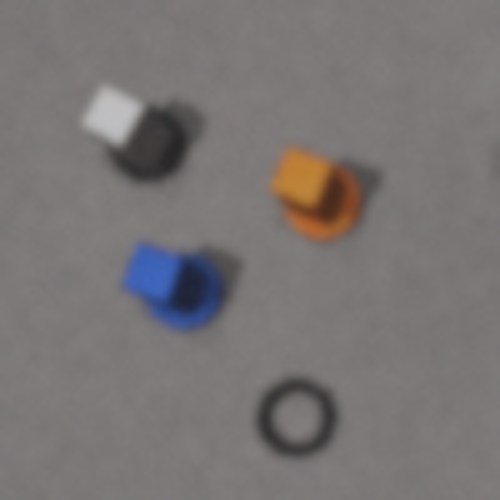

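```bash
cat > m.py <<'E'
from h import *
np.set_printoptions(precision=1,suppress=True)
S=load('side0');T=load('top0')
def s1(p): return (np.array(p,float)+.5)/5-.5+[280,140]
def s2(p): return (np.array(p,float)+.5)/5-.5+[190,240]
def t1(p): return (np.array(p,float)+.5)/5.5-.5+[260,170]
def t2(p): return (np.array(p,float)+.5)/5-.5+[170,180]
def show(n,c,px,z):
    P=onplane(c,px,z); k=len(P); print(n,'ctr',P.mean(0)[:2]); print(P[:,:2])
    for i in range(k):
        d=P[(i+1)%k]-P[i]; print('  %.1f mm %.1f deg'%(np.hypot(*d[:2]),np.degrees(np.arctan2(d[1],d[0]))))
E
python3 - <<'E'
from m import *
show('vise base side',S,s1([(72,466),(175,571),(453,402),(345,307)]),10)
show('vise base top',T,t1([(60,266),(415,303),(432,140),(74,106)]),10)
show('vise top S',S,s1([(84,396),(157,461),(260,396),(184,334)]),70)
show('slot dark S',S,s1([(148,377),(177,362),(218,406),(204,418)]),70)
show('jaw S',S,s1([(177,360),(206,341),(260,383),(216,409)]),68)
show('jaw T',T,t1([(160,207),(213,213),(216,138),(160,133)]),68)
show('slot T',T,t1([(133,205),(158,208),(160,133),(137,132)]),70)
show('fence S',S,s1([(287,285),(369,356),(353,366),(271,295)]),62)
show('wedge top S',S,s1([(493,48),(530,78),(500,92),(461,66)]),100)
show('wedge top T',T,t1([(650,132),(693,146),(710,84),(670,68)]),100)
show('rack S',S,s1([(405,152),(493,252),(600,218),(525,135)]),40)
show('rack T',T,t1([(555,235),(675,277),(736,93),(612,55)]),40)
show('drift top S',S,s2([(185,147),(197,189),(256,178),(245,131)]),100)
show('drift top T',T,t2([(81,118),(122,147),(145,108),(106,86)]),100)
print(onplane(S,s2([(246,295)]),15), onplane(T,t2([(148,143)]),15))
for n,c in(('S',S),('T',T)):print(n,c['distortion'])
E
```

```text
vise base side ctr [555.  -46.5]
[[ 603.    31.9]
 [ 525.9   41.4]
 [ 506.  -124.3]
 [ 585.1 -135.1]]
  77.6 mm 173.0 deg
  166.8 mm -96.9 deg
  79.8 mm -7.8 deg
  167.9 mm 83.9 deg
vise base top ctr [556.8 -44.6]
[[ 526.8   43.8]
 [ 508.5 -125.2]
 [ 587.6 -134.8]
 [ 604.4   37.6]]
  170.1 mm -96.2 deg
  79.6 mm -6.9 deg
  173.2 mm 84.4 deg
  77.9 mm 175.4 deg
vise top S ctr [562.5   7.7]
[[589.3  35.1]
 [539.8  38.8]
 [535.3 -20. ]
 [585.7 -23.1]]
  49.7 mm 175.8 deg
  59.0 mm -94.4 deg
  50.6 mm -3.5 deg
  58.3 mm 86.5 deg
slot dark S ctr [560.2   0.7]
[[577.9   7.1]
 [575.5  -8.5]
 [544.   -2.6]
 [543.3   6.9]]
  15.8 mm -98.9 deg
  32.1 mm 169.3 deg
  9.4 mm 94.4 deg
  34.7 mm 0.4 deg
jaw S ctr [560.3 -17.1]
[[577.7 -10.8]
 [577.  -28.4]
 [542.  -27. ]
 [544.6  -2. ]]
  17.7 mm -92.3 deg
  35.1 mm 177.7 deg
  25.2 mm 84.0 deg
  34.3 mm -14.8 deg
jaw T ctr [561.8 -16.7]
[[545.9  -4.2]
 [543.1 -28.4]
 [577.9 -29.9]
 [580.3  -4.2]]
  24.4 mm -96.7 deg
  34.9 mm -2.5 deg
  25.8 mm 84.7 deg
  34.4 mm -180.0 deg
slot T ctr [563.    1.7]
[[546.5   8.1]
 [545.1  -3.3]
 [579.9  -4.2]
 [58
[... 702 characters left out ...]
1.1]]
  83.2 mm 162.2 deg
  60.9 mm -110.6 deg
  70.0 mm -19.0 deg
  64.4 mm 57.7 deg
rack T ctr [ 570.2 -232.4]
[[ 536.6 -189. ]
 [ 516.6 -245. ]
 [ 604.5 -277.3]
 [ 623.  -218.5]]
  59.5 mm -109.7 deg
  93.7 mm -20.1 deg
  61.6 mm 72.6 deg
  91.2 mm 161.1 deg
drift top S ctr [551.1 231.6]
[[565.8 237.3]
 [547.  245.9]
 [535.6 227. ]
 [555.9 216.4]]
  20.6 mm 155.5 deg
  22.0 mm -121.3 deg
  22.9 mm -27.7 deg
  23.2 mm 64.6 deg
drift top T ctr [552.7 231.4]
[[551.1 247.3]
 [536.8 226.7]
 [556.1 216. ]
 [567.  235.5]]
  25.1 mm -124.9 deg
  22.0 mm -28.8 deg
  22.4 mm 60.7 deg
  19.7 mm 143.6 deg
[[548.3 233.8  15. ]] [[552.2 230.3  15. ]]
S [-0.  0.  0.  0.  0.]
T [-0.1  0.   0.   0.   0. ]
```

Run:
```python
from m import *
import rig
print([n for n in dir(rig) if not n.startswith('_')], getattr(rig,'pinch_z',None))
from scipy.spatial.transform import Rotation as R
s=state(); r=R.from_rotvec(s['eef_rot']); print(r.as_matrix(), s['time_s'],s['tcp_pos'])
show('blue top',T,t2([(124,280),(168,305),(185,260),(142,242)]),100)
show('orange top',T,t2([(272,188),(318,210),(335,168),(290,148)]),100)
```

```text
['Unreachable', 'capture', 'job_done', 'pinch_z', 'state'] 18.700000000000003
[[-0.   1.   0.2]
 [ 0.   0.2 -1. ]
 [-1.  -0.  -0. ]] 0.1 [ 128.1 -508.7  230.7]
blue top ctr [475.7 208.8]
[[471.7 223.6]
 [459.5 201.9]
 [481.3 194.3]
 [490.1 215.4]]
  24.8 mm -119.2 deg
  23.1 mm -19.3 deg
  22.9 mm 67.4 deg
  20.2 mm 156.2 deg
orange top ctr [521.1 137.5]
[[516.5 152.9]
 [505.6 130.3]
 [526.3 122.4]
 [536.1 144.6]]
  25.0 mm -115.6 deg
  22.1 mm -20.9 deg
  24.2 mm 65.9 deg
  21.4 mm 157.0 deg
```

```bash
cat > go.py <<'E'
from m import *
from scipy.spatial.transform import Rotation as R
def head():
    s=state(); M=R.from_rotvec(s['eef_rot']).as_matrix(); return s,M,np.degrees(np.arctan2(M[1,2],M[0,2]))
def go(x,y,z,h,bias=(0,0,0)):
    s,M,h0=head()
    a=np.radians(h); Z=np.array([np.cos(a),np.sin(a),0]);X=np.array([0,0,-1.]);Y=np.cross(Z,X)
    Mt=np.c_[X,Y,Z]; d=M.T@(np.array([x,y,z])-s['tcp_pos']); rv=R.from_matrix(M.T@Mt).as_rotvec(degrees=True)
    print('t %.2f'%s['time_s'],'tcp',s['tcp_pos'],'head %.2f'%h0,'q',np.round(s['qpos'],3),'F',s['force'],'open %.3f'%s['opening'])
    print('shift',np.round(d,2),'rot',np.round(rv,2))
E
python3 - <<'E'
from go import *
print(onplane(T,[(401,156)],0),onplane(S,[(361,159)],0))
go(586,-239,180,-109.5)
E
```

```text
[[ 697.6 -310.     0. ]] [[ 678.5 -289.4    0. ]]
t 0.10 tcp [ 128.1 -508.7  230.7] head -75.86 q [-1.3  0.2 -0.   1.3 -0.   1.6] F [ 0.   0.2 -0.5] open 1.000
shift [  50.9  509.9 -149.6] rot [33.6 -0.1  0. ]
```

Call:
send_rows([
  {"gripper": 50, "x": 25, "y": 510, "z": -150, "rx": 33.6},
  {"gripper": 50, "x": 25, "y": 510, "z": -150, "rx": 33.6},
  {"gripper": 50, "x": 25, "y": 510, "z": -150, "rx": 33.6},
  {"gripper": 50, "x": 25, "y": 510, "z": -150, "rx": 33.6},
  {"gripper": 50, "x": 25, "y": 510, "z": -150, "rx": 33.6},
  {"gripper": 50, "x": 25, "y": 510, "z": -150, "rx": 33.6},
  {"gripper": 50, "x": 25, "y": 510, "z": -150, "rx": 33.6},
  {"gripper": 50, "x": 25, "y": 510, "z": -150, "rx": 33.6},
  {"gripper": 50, "x": 25, "y": 510, "z": -150, "rx": 33.6},
  {"gripper": 50, "x": 25, "y": 510, "z": -150, "rx": 33.6},
])

```text
$.motion[0]: bad value
```

Run:
```python
from go import *
go(586,-239,150,-109.5)
```

```text
t 0.10 tcp [ 128.1 -508.7  230.7] head -75.86 q [-1.3  0.2 -0.   1.3 -0.   1.6] F [ 0.   0.2 -0.5] open 1.000
shift [  80.9  509.9 -149.6] rot [33.6 -0.1  0. ]
```

Call:
send_rows([
  {"gripper": 50, "x": 2, "y": 45, "z": -13, "rx": 3, "ry": 0, "rz": 0},
])

```text
time_s: 0.2
tcp_pos: [166.4, -487.2, 228.8]
eef_rot: [1.068, 1.293, -1.07]
force: [1.3, 0.3, -0.7]
opening: 0.857
```

Run:
```python
from go import *
go(586,-239,180,-109.5)
```

```text
t 0.20 tcp [ 166.4 -487.2  228.8] head -79.17 q [-1.2  0.2 -0.   1.3 -0.   1.7] F [ 1.3  0.3 -0.7] open 0.857
shift [  48.2  458.8 -165. ] rot [30.3  0.   0.1]
```

Call:
send_rows([
  {"gripper": 50, "x": 48, "y": 459, "z": -165, "rx": 30.3, "ry": 0, "rz": 0},
  {"gripper": 50, "x": 48, "y": 459, "z": -165, "rx": 30.3, "ry": 0, "rz": 0},
  {"gripper": 50, "x": 48, "y": 459, "z": -165, "rx": 30.3, "ry": 0, "rz": 0},
  {"gripper": 50, "x": 48, "y": 459, "z": -165, "rx": 30.3, "ry": 0, "rz": 0},
  {"gripper": 50, "x": 48, "y": 459, "z": -165, "rx": 30.3, "ry": 0, "rz": 0},
  {"gripper": 50, "x": 48, "y": 459, "z": -165, "rx": 30.3, "ry": 0, "rz": 0},
  {"gripper": 50, "x": 48, "y": 459, "z": -165, "rx": 30.3, "ry": 0, "rz": 0},
  {"gripper": 50, "x": 48, "y": 459, "z": -165, "rx": 30.3, "ry": 0, "rz": 0},
  {"gripper": 50, "x": 48, "y": 459, "z": -165, "rx": 30.3, "ry": 0, "rz": 0},
  {"gripper": 50, "x": 48, "y": 459, "z": -165, "rx": 30.3, "ry": 0, "rz": 0},
])

```text
time_s: 1.2
tcp_pos: [581.3, -237.7, 181.6]
eef_rot: [1.451, 1.033, -1.451]
force: [1.3, -0.2, -0.5]
opening: 0.582
```

Run:
```python
from go import *
go(586,-239,140,-109.5)
```

```text
t 1.20 tcp [ 581.3 -237.7  181.6] head -109.15 q [-0.4  0.4  0.1  1.3 -0.   3.1] F [ 1.3 -0.2 -0.5] open 0.582
shift [41.6  4.8 -0.3] rot [ 0.3 -0.   0. ]
```

Call:
send_rows([
  {"gripper": 50, "x": 0, "y": 0, "z": 0, "rx": -85, "ry": 0, "rz": 0},
  {"gripper": 50, "x": 0, "y": 0, "z": 0, "rx": -85, "ry": 0, "rz": 0},
  {"gripper": 50, "x": 0, "y": 0, "z": 0, "rx": -85, "ry": 0, "rz": 0},
  {"gripper": 50, "x": 0, "y": 0, "z": 0, "rx": -85, "ry": 0, "rz": 0},
  {"gripper": 50, "x": 0, "y": 0, "z": 0, "rx": -85, "ry": 0, "rz": 0},
  {"gripper": 50, "x": 0, "y": 0, "z": 0, "rx": -85, "ry": 0, "rz": 0},
  {"gripper": 50, "x": 0, "y": 0, "z": 0, "rx": -85, "ry": 0, "rz": 0},
  {"gripper": 50, "x": 0, "y": 0, "z": 0, "rx": -85, "ry": 0, "rz": 0},
  {"gripper": 50, "x": 0, "y": 0, "z": 0, "rx": -85, "ry": 0, "rz": 0},
  {"gripper": 50, "x": 0, "y": 0, "z": 0, "rx": -85, "ry": 0, "rz": 0},
])

```text
time_s: 2.2
tcp_pos: [579.7, -239.1, 181.6]
eef_rot: [0.326, 1.547, -0.326]
force: [0.2, 0.2, -0.4]
opening: 0.583
```

Run:
```python
from go import *
go(586,-239,150,70.5)
```

```text
t 2.20 tcp [ 579.7 -239.1  181.6] head -23.81 q [-0.4  0.4  0.1  1.3  0.   1.6] F [ 0.2  0.2 -0.4] open 0.583
shift [31.6  2.7  5.7] rot [-94.3  -0.   -0.1]
```

Call:
send_rows([
  {"gripper": 50, "x": 30, "y": 2.7, "z": 5.7, "rx": -94.3, "ry": 0, "rz": 0},
  {"gripper": 50, "x": 30, "y": 2.7, "z": 5.7, "rx": -94.3, "ry": 0, "rz": 0},
  {"gripper": 50, "x": 30, "y": 2.7, "z": 5.7, "rx": -94.3, "ry": 0, "rz": 0},
  {"gripper": 50, "x": 30, "y": 2.7, "z": 5.7, "rx": -94.3, "ry": 0, "rz": 0},
  {"gripper": 50, "x": 30, "y": 2.7, "z": 5.7, "rx": -94.3, "ry": 0, "rz": 0},
  {"gripper": 50, "x": 30, "y": 2.7, "z": 5.7, "rx": -94.3, "ry": 0, "rz": 0},
  {"gripper": 50, "x": 30, "y": 2.7, "z": 5.7, "rx": -94.3, "ry": 0, "rz": 0},
  {"gripper": 50, "x": 30, "y": 2.7, "z": 5.7, "rx": -94.3, "ry": 0, "rz": 0},
  {"gripper": 50, "x": 30, "y": 2.7, "z": 5.7, "rx": -94.3, "ry": 0, "rz": 0},
  {"gripper": 50, "x": 30, "y": 2.7, "z": 5.7, "rx": -94.3, "ry": 0, "rz": 0},
])

```text
time_s: 3.2
tcp_pos: [586.0, -239.0, 151.6]
eef_rot: [-0.843, 1.401, 0.845]
force: [-0.4, -0.6, 0.0]
opening: 0.585
```

Call:
send_rows([
  {"gripper": 50, "x": 0, "y": 0, "z": 0, "rx": -5, "ry": 0, "rz": 0},
  {"gripper": 50, "x": 0, "y": 0, "z": 0, "rx": -8.5, "ry": 0, "rz": 0},
  {"gripper": 50, "x": 0, "y": 0, "z": 0, "rx": -8.5, "ry": 0, "rz": 0},
])

```text
time_s: 3.5
tcp_pos: [586.0, -239.0, 151.7]
eef_rot: [-0.952, 1.353, 0.953]
force: [0.1, 0.5, -0.1]
opening: 0.582
```

Run:
```python
from go import *
go(586,-239,68,70.5)
snap('side','side1');snap('top','top1')
s=cv2.imread('pics/side1.png');t=cv2.imread('pics/top1.png')
a=cv2.resize(s[100:220,310:440],None,fx=5,fy=5,interpolation=2)
cv2.imwrite('pics/s1z.png',a)
```

```text
t 3.50 tcp [ 586.  -239.   151.7] head 70.33 q [-0.4  0.5  0.1  1.2  0.  -0. ] F [ 0.1  0.5 -0.1] open 0.582
shift [83.7 -0.1  0. ] rot [-0.2  0.  -0.1]
```

View pics/s1z.png

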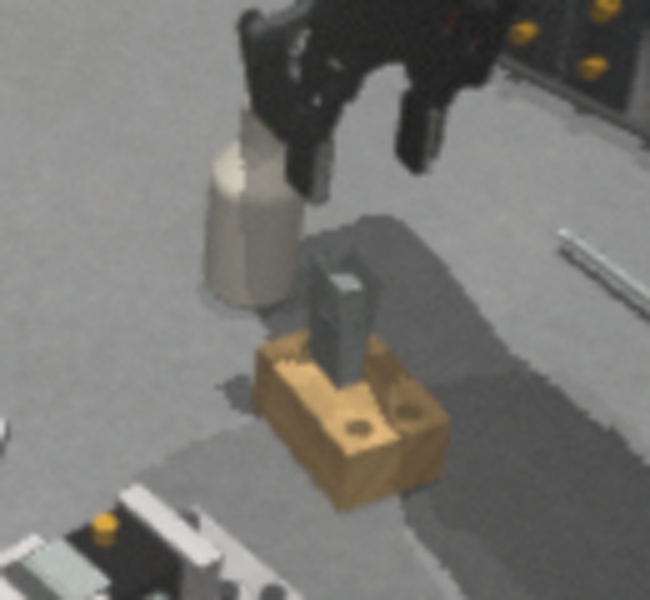

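The fingers at about (310,190) and (420,160) straddle the wedge top at (345,285), and the bottle is clear. I'll descend.

Call:
send_rows([
  {"gripper": 50, "x": 30, "y": 0, "z": 0, "rx": 0, "ry": 0, "rz": 0},
  {"gripper": 50, "x": 55, "y": 0, "z": 0, "rx": 0, "ry": 0, "rz": 0},
  {"gripper": 50, "x": 75, "y": 0, "z": 0, "rx": 0, "ry": 0, "rz": 0},
  {"gripper": 50, "x": 82, "y": 0, "z": 0, "rx": 0, "ry": 0, "rz": 0},
  {"gripper": 50, "x": 82, "y": 0, "z": 0, "rx": 0, "ry": 0, "rz": 0},
])

```text
time_s: 4.1
tcp_pos: [585.6, -238.8, 69.2]
eef_rot: [-0.95, 1.354, 0.953]
force: [-0.4, -0.0, 0.7]
opening: 0.586
```

Run:
```python
from go import *
go(586,-239,68,70.5)
snap('side','side2');snap('top','top2')
s=cv2.imread('pics/side2.png');t=cv2.imread('pics/top2.png')
a=cv2.resize(s[120:220,330:430],None,fx=5,fy=5,interpolation=2)
cv2.imwrite('pics/s2z.png',a)
```

```text
t 4.10 tcp [ 585.6 -238.8   69.2] head 70.23 q [-0.4  0.5 -0.   1.   0.  -0. ] F [-0.4 -0.   0.7] open 0.586
shift [ 1.2 -0.4 -0. ] rot [-0.3  0.  -0.1]
```

View pics/s2z.png

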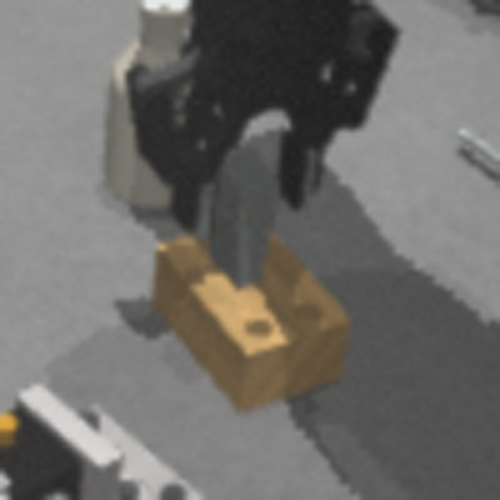

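The fingers stand either side of the head at about (195,210) and (300,180). I'll close.

Call:
send_rows([
  {"gripper": 35, "x": 0, "y": 0, "z": 0, "rx": 0, "ry": 0, "rz": 0},
  {"gripper": 30, "x": 0, "y": 0, "z": 0, "rx": 0, "ry": 0, "rz": 0},
  {"gripper": 25, "x": 0, "y": 0, "z": 0, "rx": 0, "ry": 0, "rz": 0},
  {"gripper": 15, "x": 0, "y": 0, "z": 0, "rx": 0, "ry": 0, "rz": 0},
  {"gripper": 15, "x": 0, "y": 0, "z": 0, "rx": 0, "ry": 0, "rz": 0},
  {"gripper": 15, "x": 0, "y": 0, "z": 0, "rx": 0, "ry": 0, "rz": 0},
  {"gripper": 15, "x": 0, "y": 0, "z": 0, "rx": 0, "ry": 0, "rz": 0},
], squeeze=50)

```text
time_s: 4.9
tcp_pos: [586.6, -239.3, 70.8]
eef_rot: [-0.953, 1.352, 0.951]
force: [-1.1, -0.7, 6.3]
opening: 0.249
```

Run:
```python
from go import *
go(586,-239,68,70.5)
```

```text
t 4.90 tcp [ 586.6 -239.3   70.8] head 70.28 q [-0.4  0.5 -0.   1.  -0.  -0. ] F [-1.1 -0.7  6.3] open 0.249
shift [2.8 0.7 0.1] rot [-0.2 -0.   0.1]
```

Call:
send_rows([
  {"gripper": 15, "x": -10, "y": 0, "z": 0, "rx": 0, "ry": 0, "rz": 0},
  {"gripper": 15, "x": -30, "y": 0, "z": 0, "rx": 0, "ry": 0, "rz": 0},
  {"gripper": 15, "x": -60, "y": 0, "z": 0, "rx": 0, "ry": 0, "rz": 0},
  {"gripper": 15, "x": -85, "y": 0, "z": 0, "rx": 0, "ry": 0, "rz": 0},
  {"gripper": 15, "x": -95, "y": 0, "z": 0, "rx": 0, "ry": 0, "rz": 0},
  {"gripper": 15, "x": -95, "y": 0, "z": 0, "rx": 0, "ry": 0, "rz": 0},
])

```text
time_s: 5.5
tcp_pos: [586.9, -239.4, 166.5]
eef_rot: [-0.953, 1.351, 0.95]
force: [0.0, -0.3, -1.0]
opening: 0.245
```

Run:
```python
from go import *
go(561.3,1.2,155,83.7)
```

```text
t 5.50 tcp [ 586.9 -239.4  166.5] head 70.28 q [-0.4  0.4  0.1  1.3  0.  -0. ] F [ 0.  -0.3 -1. ] open 0.245
shift [ 11.3 105.3 217.8] rot [-13.4  -0.    0.1]
```

Call:
send_rows([
  {"gripper": 15, "x": 2, "y": 12, "z": 25, "rx": -2, "ry": 0, "rz": 0},
  {"gripper": 15, "x": 4, "y": 30, "z": 63, "rx": -4, "ry": 0, "rz": 0},
  {"gripper": 15, "x": 6, "y": 50, "z": 104, "rx": -7, "ry": 0, "rz": 0},
  {"gripper": 15, "x": 8, "y": 70, "z": 145, "rx": -10, "ry": 0, "rz": 0},
  {"gripper": 15, "x": 10, "y": 88, "z": 182, "rx": -12, "ry": 0, "rz": 0},
  {"gripper": 15, "x": 11.3, "y": 100, "z": 207, "rx": -13.4, "ry": 0, "rz": 0},
  {"gripper": 15, "x": 11.3, "y": 105.3, "z": 217.8, "rx": -13.4, "ry": 0, "rz": 0},
  {"gripper": 15, "x": 11.3, "y": 105.3, "z": 217.8, "rx": -13.4, "ry": 0, "rz": 0},
  {"gripper": 15, "x": 11.3, "y": 105.3, "z": 217.8, "rx": -13.4, "ry": 0, "rz": 0},
])

```text
time_s: 6.4
tcp_pos: [560.5, 0.8, 153.3]
eef_rot: [-1.127, 1.26, 1.128]
force: [0.4, -0.8, -1.4]
opening: 0.25
```

Run:
```python
from go import *
go(561.3,1.2,155,83.7)
snap('side','side3');snap('top','top3')
s=cv2.imread('pics/side3.png');t=cv2.imread('pics/top3.png')
cv2.imwrite('pics/s3z.png',cv2.resize(s[160:260,280:380],None,fx=6,fy=6,interpolation=2))
cv2.imwrite('pics/t3z.png',cv2.resize(t[170:240,250:350],None,fx=6,fy=6,interpolation=2))
```

```text
t 6.40 tcp [560.5   0.8 153.3] head 83.66 q [ 0.   0.3 -0.1  1.2 -0.   0.1] F [ 0.4 -0.8 -1.4] open 0.250
shift [-1.7 -0.8  0.5] rot [-0.  -0.  -0.1]
```

View pics/s3z.png

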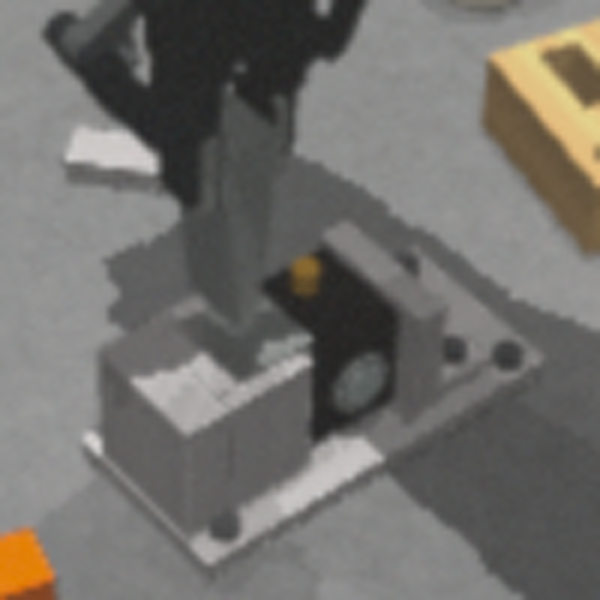

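View pics/t3z.png

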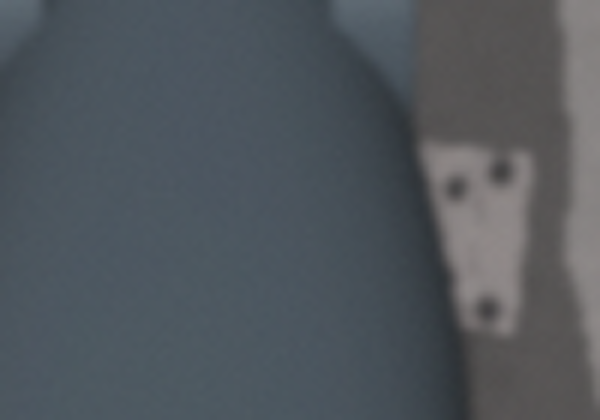

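Run:
```python
from go import *
C=load('side3'); a=np.radians(-6.3); ux=np.array([np.cos(a),np.sin(a)]);uy=np.array([-np.sin(a),np.cos(a)])
c=np.array([560.5,.8]); f=lambda p:(np.array(p)+.5)/6-.5+[280,160]
for z in(92.5,):
  for sx,sy in((15,4),(-15,4),(-15,-4)):
    p=c+sx*ux+sy*uy; print(sx,sy,((proj(C,[*p,z])-[280,160]+.5)*6-.5))
P=onplane(C,f([(192,300),(237,329),(262,312)]),92.5)[:,:2]
for p in P: print((p-c)@ux,(p-c)@uy)
# pads check: slot lines z=70
for x,y in((19,6.3),(-19,6.3),(-19,-6.3),(19,-6.3)):
    p=np.array([561.3,1.2])+x*ux+y*uy; print('slot',(proj(C,[*p,70])-[280,160]+.5)*6-.5)
```

```text
15 4 [[189.3 287.2]]
-15 4 [[241.1 334.4]]
-15 -4 [[258.5 324.4]]
9.298453564206937 7.230681090893247
-12.032712082085212 3.493315741965607
-11.004147713027578 -8.874332977231559
slot [[175.5 326. ]]
slot [[240.  385.8]]
slot [[267. 370.]]
slot [[202.3 310.8]]
```

Call:
send_rows([
  {"gripper": 15, "x": 6, "y": 0, "z": 0.5, "rx": 0, "ry": 0, "rz": 0},
  {"gripper": 15, "x": 12, "y": 0, "z": 0.5, "rx": 0, "ry": 0, "rz": 0},
  {"gripper": 15, "x": 18, "y": 0, "z": 0.5, "rx": 0, "ry": 0, "rz": 0},
  {"gripper": 15, "x": 21, "y": 0, "z": 0.5, "rx": 0, "ry": 0, "rz": 0},
  {"gripper": 15, "x": 24, "y": 0, "z": 0.5, "rx": 0, "ry": 0, "rz": 0},
  {"gripper": 15, "x": 25, "y": 0, "z": 0.5, "rx": 0, "ry": 0, "rz": 0},
])

```text
time_s: 7.1
tcp_pos: [560.5, 2.0, 128.5]
eef_rot: [-1.127, 1.26, 1.128]
force: [0.3, 0.0, -1.5]
opening: 0.246
```

Run:
```python
from go import *
go(561.3,1.2,112,83.7)
snap('side','side4')
s=cv2.imread('pics/side4.png')
cv2.imwrite('pics/s4z.png',cv2.resize(s[160:260,280:380],None,fx=6,fy=6,interpolation=2))
```

```text
t 7.10 tcp [560.5   2.  128.5] head 83.69 q [ 0.   0.4 -0.1  1.1  0.   0.1] F [ 0.3  0.  -1.5] open 0.246
shift [16.5 -0.9 -0.7] rot [-0.  0. -0.]
```

View pics/s4z.png

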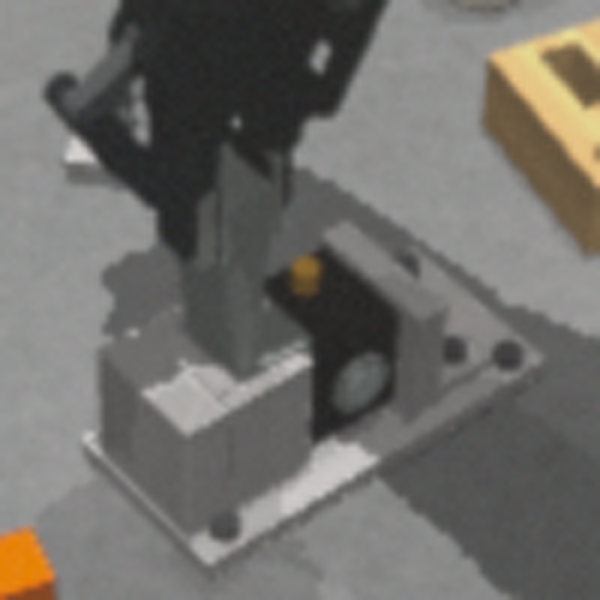

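The tip at about (238,375) is at the slot mouth with no contact force. I'll recentre by -0.7 mm and go on down.

Call:
send_rows([
  {"gripper": 15, "x": 1, "y": -0.3, "z": -0.7, "rx": 0, "ry": 0, "rz": 0},
  {"gripper": 15, "x": 4, "y": -0.3, "z": -0.7, "rx": 0, "ry": 0, "rz": 0},
  {"gripper": 15, "x": 7, "y": -0.3, "z": -0.7, "rx": 0, "ry": 0, "rz": 0},
  {"gripper": 15, "x": 10, "y": -0.3, "z": -0.7, "rx": 0, "ry": 0, "rz": 0},
  {"gripper": 15, "x": 12, "y": -0.3, "z": -0.7, "rx": 0, "ry": 0, "rz": 0},
])

```text
time_s: 7.65
tcp_pos: [560.7, 1.2, 116.5]
eef_rot: [-1.127, 1.26, 1.128]
force: [0.1, 0.2, -1.7]
opening: 0.251
```

Call:
send_rows([
  {"gripper": 15, "x": 1, "y": 0, "z": 0, "rx": 0, "ry": 0, "rz": 0},
  {"gripper": 15, "x": 2, "y": 0, "z": 0, "rx": 0, "ry": 0, "rz": 0},
])

```text
time_s: 7.85
tcp_pos: [560.8, 1.2, 114.7]
eef_rot: [-1.127, 1.259, 1.128]
force: [0.0, 0.2, -0.9]
opening: 0.25
```

Tip is at about z = 54. I'll go down 1 mm at a time and watch the force.

Call:
send_rows([
  {"gripper": 15, "x": 1, "y": 0, "z": 0, "rx": 0, "ry": 0, "rz": 0},
  {"gripper": 15, "x": 2, "y": 0, "z": 0, "rx": 0, "ry": 0, "rz": 0},
])

```text
time_s: 8.05
tcp_pos: [560.9, 1.2, 112.9]
eef_rot: [-1.128, 1.259, 1.128]
force: [1.1, 0.6, -2.0]
opening: 0.251
```

Call:
send_rows([
  {"gripper": 15, "x": 0.7, "y": 0, "z": 0, "rx": 0, "ry": 0, "rz": 0},
  {"gripper": 15, "x": 1, "y": 0, "z": 0, "rx": 0, "ry": 0, "rz": 0},
])

```text
time_s: 8.25
tcp_pos: [560.8, 1.2, 111.8]
eef_rot: [-1.128, 1.259, 1.128]
force: [-0.5, 0.5, -2.2]
opening: 0.248
```

Call:
send_rows([
  {"gripper": 15, "x": 0.7, "y": 0, "z": 0, "rx": 0, "ry": 0, "rz": 0},
  {"gripper": 15, "x": 1, "y": 0, "z": 0, "rx": 0, "ry": 0, "rz": 0},
])

```text
time_s: 8.45
tcp_pos: [560.8, 1.2, 110.8]
eef_rot: [-1.127, 1.259, 1.128]
force: [-0.4, -0.1, -1.7]
opening: 0.254
```

Call:
send_rows([
  {"gripper": 15, "x": 0.5, "y": 0, "z": 0, "rx": 0, "ry": 0, "rz": 0},
  {"gripper": 15, "x": 1, "y": 0, "z": 0, "rx": 0, "ry": 0, "rz": 0},
])

```text
time_s: 8.65
tcp_pos: [560.9, 1.2, 109.8]
eef_rot: [-1.128, 1.259, 1.128]
force: [0.8, 0.6, -0.7]
opening: 0.25
```

Call:
send_rows([
  {"gripper": 15, "x": 0.5, "y": 0, "z": 0, "rx": 0, "ry": 0, "rz": 0},
  {"gripper": 15, "x": 1, "y": 0, "z": 0, "rx": 0, "ry": 0, "rz": 0},
])

```text
time_s: 8.85
tcp_pos: [560.9, 1.3, 108.8]
eef_rot: [-1.128, 1.259, 1.128]
force: [-0.1, 0.6, -2.0]
opening: 0.249
```

Call:
send_rows([
  {"gripper": 15, "x": 0.5, "y": 0, "z": 0, "rx": 0, "ry": 0, "rz": 0},
])

```text
time_s: 8.95
tcp_pos: [560.9, 1.3, 108.3]
eef_rot: [-1.127, 1.259, 1.128]
force: [0.8, 1.1, -2.0]
opening: 0.248
```

Call:
send_rows([
  {"gripper": 15, "x": 0.5, "y": 0, "z": 0, "rx": 0, "ry": 0, "rz": 0},
  {"gripper": 15, "x": 0.8, "y": 0, "z": 0, "rx": 0, "ry": 0, "rz": 0},
])

```text
time_s: 9.15
tcp_pos: [560.9, 1.3, 107.6]
eef_rot: [-1.127, 1.259, 1.128]
force: [-0.2, 1.5, -0.2]
opening: 0.252
```

Call:
send_rows([
  {"gripper": 15, "x": 0.4, "y": 0, "z": 0, "rx": 0, "ry": 0, "rz": 0},
  {"gripper": 15, "x": 0.8, "y": 0, "z": 0, "rx": 0, "ry": 0, "rz": 0},
])

```text
time_s: 9.35
tcp_pos: [561.0, 1.3, 107.0]
eef_rot: [-1.128, 1.259, 1.127]
force: [0.1, 0.3, 1.4]
opening: 0.247
```

Fz rose by about 3 N, so the wedge is seated. I'll release.

Call:
send_rows([
  {"gripper": 26, "x": 0, "y": 0, "z": 0, "rx": 0, "ry": 0, "rz": 0},
  {"gripper": 35, "x": 0, "y": 0, "z": 0, "rx": 0, "ry": 0, "rz": 0},
  {"gripper": 50, "x": 0, "y": 0, "z": 0, "rx": 0, "ry": 0, "rz": 0},
  {"gripper": 50, "x": 0, "y": 0, "z": 0, "rx": 0, "ry": 0, "rz": 0},
  {"gripper": 50, "x": -15, "y": 0, "z": 0, "rx": 0, "ry": 0, "rz": 0},
  {"gripper": 50, "x": -50, "y": 0, "z": 0, "rx": 0, "ry": 0, "rz": 0},
  {"gripper": 50, "x": -85, "y": 0, "z": 0, "rx": 0, "ry": 0, "rz": 0},
  {"gripper": 50, "x": -95, "y": 0, "z": 0, "rx": 0, "ry": 0, "rz": 0},
])

```text
time_s: 10.15
tcp_pos: [562.4, 1.2, 205.4]
eef_rot: [-1.13, 1.255, 1.124]
force: [0.9, -0.1, 1.4]
opening: 0.582
```

Run:
```python
from go import *
go(552,231.5,210,62)
snap('side','side5')
s=cv2.imread('pics/side5.png')
cv2.imwrite('pics/s5z.png',cv2.resize(s[160:260,280:380],None,fx=6,fy=6,interpolation=2))
```

```text
t 10.15 tcp [562.4   1.2 205.4] head 83.68 q [0.  0.3 0.  1.3 0.  0.1] F [ 0.9 -0.1  1.4] open 0.582
shift [ -4.6  35.6 227.8] rot [21.7  0.1  0.3]
```

View pics/s5z.png

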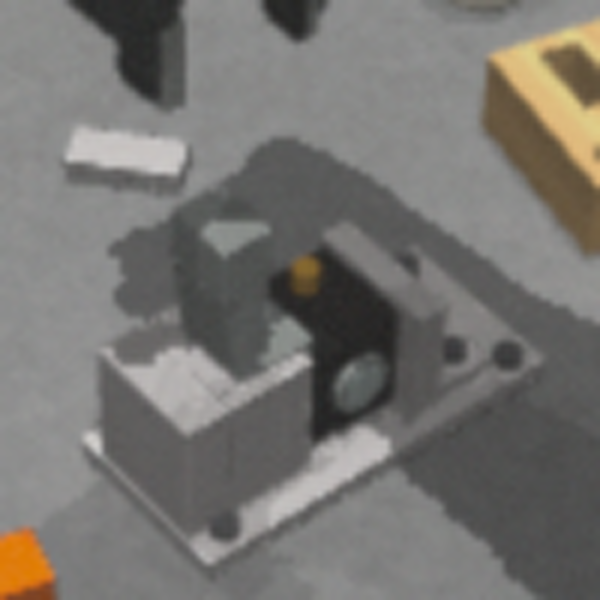

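The wedge stands upright in the slot with its top at about (237,237), the detector and fence unmoved. Next, the drift.

Call:
send_rows([
  {"gripper": 50, "x": -4.6, "y": 36, "z": 228, "rx": 22.7, "ry": 0, "rz": 0},
  {"gripper": 50, "x": -4.6, "y": 36, "z": 228, "rx": 22.7, "ry": 0, "rz": 0},
  {"gripper": 50, "x": -4.6, "y": 36, "z": 228, "rx": 22.7, "ry": 0, "rz": 0},
  {"gripper": 50, "x": -4.6, "y": 36, "z": 228, "rx": 22.7, "ry": 0, "rz": 0},
  {"gripper": 50, "x": -4.6, "y": 36, "z": 228, "rx": 22.7, "ry": 0, "rz": 0},
  {"gripper": 50, "x": -4.6, "y": 36, "z": 228, "rx": 22.7, "ry": 0, "rz": 0},
  {"gripper": 50, "x": -4.6, "y": 36, "z": 228, "rx": 22.7, "ry": 0, "rz": 0},
])

```text
time_s: 10.9
tcp_pos: [549.5, 232.5, 205.0]
eef_rot: [-0.83, 1.409, 0.831]
force: [-0.7, 0.2, 0.4]
opening: 0.588
```

Run:
```python
from go import *
go(551.5,231.5,110,61)
```

```text
t 10.90 tcp [549.5 232.5 205. ] head 61.10 q [ 0.4  0.4  0.1  1.3 -0.   0.9] F [-0.7  0.2  0.4] open 0.588
shift [95.  -2.4  0.3] rot [ 0.1 -0.1 -0.1]
```

Call:
send_rows([
  {"gripper": 50, "x": 30, "y": -2.4, "z": 0.3, "rx": 0, "ry": 0, "rz": 0},
  {"gripper": 50, "x": 65, "y": -2.4, "z": 0.3, "rx": 0, "ry": 0, "rz": 0},
  {"gripper": 50, "x": 75, "y": -2.4, "z": 0.3, "rx": 0, "ry": 0, "rz": 0},
  {"gripper": 50, "x": 75, "y": -2.4, "z": 0.3, "rx": 0, "ry": 0, "rz": 0},
])

```text
time_s: 11.3
tcp_pos: [551.4, 229.4, 129.9]
eef_rot: [-0.828, 1.411, 0.828]
force: [0.3, 0.3, 0.5]
opening: 0.587
```

Run:
```python
from go import *
go(551.5,231.5,54,61)
C=snap('side','side6')
s=cv2.imread('pics/side6.png')
cv2.imwrite('pics/s6z.png',cv2.resize(s[220:340,180:310],None,fx=5,fy=5,interpolation=2))
```

```text
t 11.30 tcp [551.4 229.4 129.9] head 60.91 q [ 0.4  0.4 -0.   1.1 -0.   0.9] F [0.3 0.3 0.5] open 0.587
shift [75.9  0.8  2.1] rot [-0.1 -0.2 -0.1]
```

View pics/s6z.png

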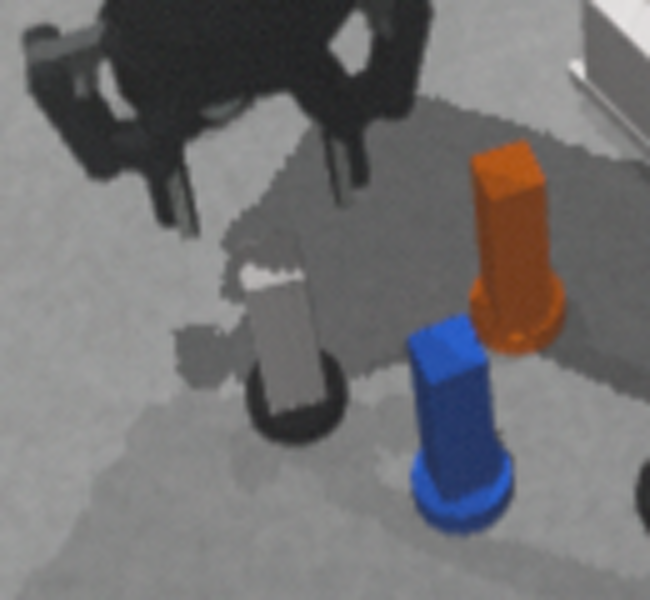

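The fingers at (185,235) and (340,205) straddle the stem, whose top is at (272,262), and the blue and orange look-alikes are clear. I'll descend and grip.

Call:
send_rows([
  {"gripper": 50, "x": 25, "y": 0.8, "z": 2, "rx": 0, "ry": 0, "rz": 0},
  {"gripper": 50, "x": 50, "y": 0.8, "z": 2, "rx": 0, "ry": 0, "rz": 0},
  {"gripper": 50, "x": 68, "y": 0.8, "z": 2, "rx": 0, "ry": 0, "rz": 0},
  {"gripper": 50, "x": 75, "y": 0.8, "z": 2, "rx": 0, "ry": 0, "rz": 0},
  {"gripper": 50, "x": 75, "y": 0.8, "z": 2, "rx": 0, "ry": 0, "rz": 0},
])

```text
time_s: 11.85
tcp_pos: [553.0, 232.9, 56.9]
eef_rot: [-0.828, 1.407, 0.828]
force: [0.8, -0.0, 0.9]
opening: 0.587
```

Call:
send_rows([
  {"gripper": 40, "x": 0, "y": 0, "z": 0, "rx": 0, "ry": 0, "rz": 0},
  {"gripper": 33, "x": 0, "y": 0, "z": 0, "rx": 0, "ry": 0, "rz": 0},
  {"gripper": 28, "x": 0, "y": 0, "z": 0, "rx": 0, "ry": 0, "rz": 0},
  {"gripper": 17, "x": 0, "y": 0, "z": 0, "rx": 0, "ry": 0, "rz": 0},
  {"gripper": 17, "x": 0, "y": 0, "z": 0, "rx": 0, "ry": 0, "rz": 0},
  {"gripper": 17, "x": 0, "y": 0, "z": 0, "rx": 0, "ry": 0, "rz": 0},
  {"gripper": 17, "x": 0, "y": 0, "z": 0, "rx": 0, "ry": 0, "rz": 0},
], squeeze=100)

```text
time_s: 12.55
tcp_pos: [553.3, 233.1, 57.4]
eef_rot: [-0.829, 1.406, 0.828]
force: [-0.1, -1.4, 6.8]
opening: 0.267
```

Run:
```python
from go import *
go(551.5,231.5,154,61)
C=snap('side','side7')
s=cv2.imread('pics/side7.png')
cv2.imwrite('pics/s7z.png',cv2.resize(s[220:340,180:310],None,fx=5,fy=5,interpolation=2))
```

```text
t 12.55 tcp [553.3 233.1  57.4] head 60.98 q [ 0.4  0.5 -0.1  1.  -0.   0.9] F [-0.1 -1.4  6.8] open 0.267
shift [-96.6   0.6  -2.2] rot [-0.   0.1  0.1]
```

View pics/s7z.png

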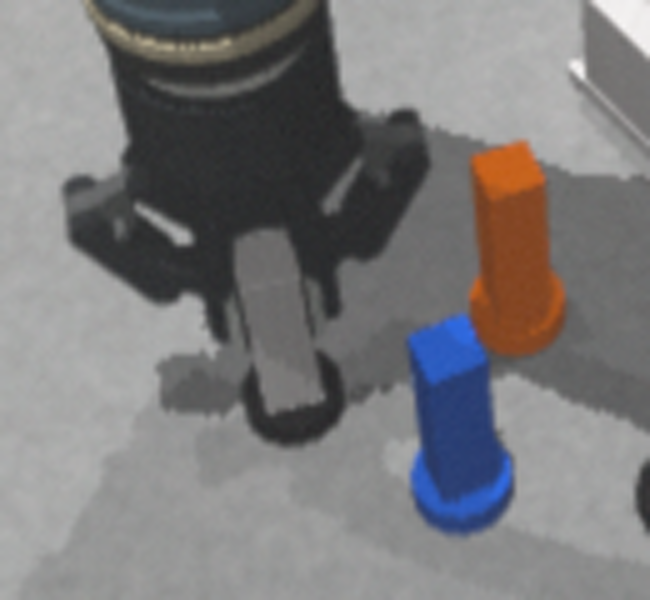

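The jaws hold the stem squarely and the foot is flat at (293,400). I'll lift and compute the wedge-top target.

Call:
send_rows([
  {"gripper": 17, "x": -10, "y": 0, "z": 0, "rx": 0, "ry": 0, "rz": 0},
  {"gripper": 17, "x": -40, "y": 0, "z": 0, "rx": 0, "ry": 0, "rz": 0},
  {"gripper": 17, "x": -85, "y": 0, "z": 0, "rx": 0, "ry": 0, "rz": 0},
  {"gripper": 17, "x": -130, "y": 0, "z": 0, "rx": 0, "ry": 0, "rz": 0},
  {"gripper": 17, "x": -155, "y": 0, "z": 0, "rx": 0, "ry": 0, "rz": 0},
  {"gripper": 17, "x": -160, "y": 0, "z": 0, "rx": 0, "ry": 0, "rz": 0},
])

```text
time_s: 13.2
tcp_pos: [553.9, 233.6, 220.2]
eef_rot: [-0.828, 1.402, 0.828]
force: [-0.1, 0.2, -3.1]
opening: 0.27
```

Run:
```python
from go import *
C=load('side5'); f=lambda p:(np.array(p)+.5)/6-.5+[280,160]
show('wtop',C,f([(173,228),(207,208),(272,230),(237,258)]),136)
for z in (133,136,139): print(z,onplane(C,f([(237,258),(272,228)]),z)[:,:2])
a=np.radians(-6.3); ux=np.array([np.cos(a),np.sin(a)]);uy=np.array([-np.sin(a),np.cos(a)])
for z in(133,136,139):
  for sx,sy in((15,11),(-15,11),(-15,-11),(15,-11)):
    p=np.array([562,1.2])+sx*ux+sy*uy; print(z,sx,sy,((proj(C,[*p,z])-[280,160]+.5)*6-.5))
go(562,1.2,217,83.7)
```

```text
wtop ctr [556.9   5.6]
[[569.9  16.8]
 [568.8   1.3]
 [545.1  -7.1]
 [543.9  11.4]]
  15.6 mm -94.2 deg
  25.2 mm -160.5 deg
  18.5 mm 93.8 deg
  26.6 mm 11.8 deg
133 [[546.    9.2]
 [547.9 -10.1]]
136 [[543.9  11.4]
 [545.8  -7.8]]
139 [[541.8  13.5]
 [543.7  -5.6]]
133 15 11 [[169.7 213.7]]
133 -15 11 [[222.9 261.1]]
133 -15 -11 [[272.1 233.7]]
133 15 -11 [[218.7 187.2]]
136 15 11 [[169.7 207.6]]
136 -15 11 [[222.9 255. ]]
136 -15 -11 [[272.3 227.5]]
136 15 -11 [[218.7 181.1]]
139 15 11 [[169.6 201.4]]
139 -15 11 [[223.  248.8]]
139 -15 -11 [[272.4 221.3]]
139 15 -11 [[218.8 174.9]]
t 13.20 tcp [553.9 233.6 220.2] head 60.99 q [0.4 0.4 0.1 1.3 0.  0.9] F [-0.1  0.2 -3.1] open 0.270
shift [   2.7 -119.8 -199.3] rot [-22.7   0.2   0.2]
```

Call:
send_rows([
  {"gripper": 17, "x": 0, "y": -12, "z": -20, "rx": 0, "ry": 0, "rz": 0},
  {"gripper": 17, "x": 0, "y": -34, "z": -56, "rx": 0, "ry": 0, "rz": 0},
  {"gripper": 17, "x": 0, "y": -58, "z": -96, "rx": 0, "ry": 0, "rz": 0},
  {"gripper": 17, "x": 0, "y": -82, "z": -136, "rx": 0, "ry": 0, "rz": 0},
  {"gripper": 17, "x": 0, "y": -104, "z": -172, "rx": 0, "ry": 0, "rz": 0},
  {"gripper": 17, "x": 0, "y": -117, "z": -195, "rx": 0, "ry": 0, "rz": 0},
  {"gripper": 17, "x": 0, "y": -120, "z": -199, "rx": 0, "ry": 0, "rz": 0},
  {"gripper": 17, "x": 0, "y": -120, "z": -199, "rx": 0, "ry": 0, "rz": 0},
])

```text
time_s: 14.0
tcp_pos: [560.5, 0.0, 215.1]
eef_rot: [-0.826, 1.409, 0.828]
force: [-0.8, 0.0, -3.3]
opening: 0.265
```

Run:
```python
from go import *
go(562,1.2,197,61)
C=snap('side','side8')
s=cv2.imread('pics/side8.png')
cv2.imwrite('pics/s8z.png',cv2.resize(s[140:260,270:390],None,fx=5,fy=5,interpolation=2))
```

```text
t 14.00 tcp [560.5   0.  215.1] head 60.88 q [-0.   0.3  0.   1.3  0.   0.5] F [-0.8  0.  -3.3] open 0.265
shift [18.1 -0.8  1.8] rot [-0.1 -0.  -0.1]
```

View pics/s8z.png

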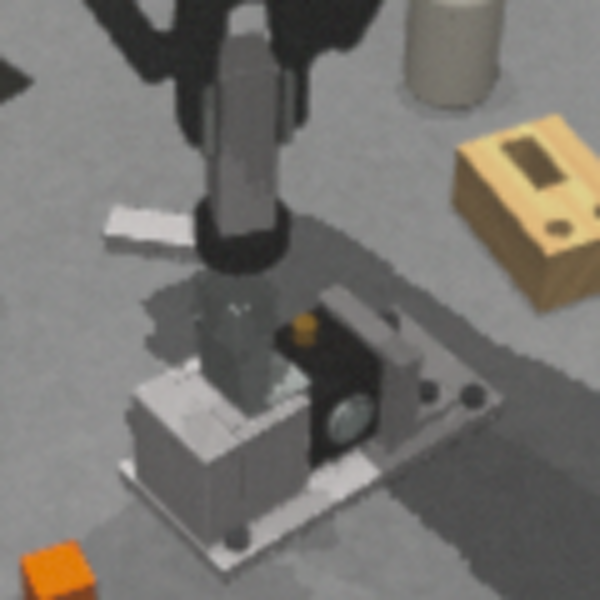

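The black foot at about (242,240) hangs over the wedge top at (238,300). I'll lower it gently.

Call:
send_rows([
  {"gripper": 17, "x": 4, "y": -0.8, "z": 1, "rx": 0, "ry": 0, "rz": 0},
  {"gripper": 17, "x": 8, "y": -0.8, "z": 1.8, "rx": 0, "ry": 0, "rz": 0},
  {"gripper": 17, "x": 12, "y": -0.8, "z": 1.8, "rx": 0, "ry": 0, "rz": 0},
  {"gripper": 17, "x": 14, "y": -0.8, "z": 1.8, "rx": 0, "ry": 0, "rz": 0},
  {"gripper": 17, "x": 15, "y": -0.8, "z": 1.8, "rx": 0, "ry": 0, "rz": 0},
])

```text
time_s: 14.55
tcp_pos: [562.5, 2.3, 201.0]
eef_rot: [-0.829, 1.407, 0.829]
force: [-0.3, 0.2, -3.0]
opening: 0.269
```

Call:
send_rows([
  {"gripper": 17, "x": 1, "y": 0, "z": 0, "rx": 0, "ry": 0, "rz": 0},
  {"gripper": 17, "x": 2, "y": 0, "z": 0, "rx": 0, "ry": 0, "rz": 0},
  {"gripper": 17, "x": 3, "y": 0, "z": 0, "rx": 0, "ry": 0, "rz": 0},
  {"gripper": 17, "x": 4, "y": 0, "z": 0, "rx": 0, "ry": 0, "rz": 0},
])

```text
time_s: 14.95
tcp_pos: [562.7, 1.9, 197.3]
eef_rot: [-0.828, 1.407, 0.829]
force: [-0.4, 0.7, -3.3]
opening: 0.272
```

Call:
send_rows([
  {"gripper": 17, "x": 1, "y": 0, "z": 0, "rx": 0, "ry": 0, "rz": 0},
  {"gripper": 17, "x": 2, "y": 0, "z": 0, "rx": 0, "ry": 0, "rz": 0},
])

```text
time_s: 15.15
tcp_pos: [562.7, 2.0, 195.3]
eef_rot: [-0.829, 1.407, 0.829]
force: [0.2, -0.9, -2.5]
opening: 0.266
```

Call:
send_rows([
  {"gripper": 17, "x": 1, "y": 0, "z": 0, "rx": 0, "ry": 0, "rz": 0},
  {"gripper": 17, "x": 2, "y": 0, "z": 0, "rx": 0, "ry": 0, "rz": 0},
])

```text
time_s: 15.35
tcp_pos: [562.6, 2.0, 193.3]
eef_rot: [-0.829, 1.407, 0.829]
force: [-0.7, -0.4, -3.5]
opening: 0.269
```

Call:
send_rows([
  {"gripper": 17, "x": 1, "y": 0, "z": 0, "rx": 0, "ry": 0, "rz": 0},
  {"gripper": 17, "x": 2, "y": 0, "z": 0, "rx": 0, "ry": 0, "rz": 0},
])

```text
time_s: 15.55
tcp_pos: [562.8, 1.9, 191.5]
eef_rot: [-0.829, 1.407, 0.828]
force: [0.0, -1.2, -0.4]
opening: 0.268
```

Call:
send_rows([
  {"gripper": 17, "x": 0.8, "y": 0, "z": 0, "rx": 0, "ry": 0, "rz": 0},
  {"gripper": 17, "x": 1.6, "y": 0, "z": 0, "rx": 0, "ry": 0, "rz": 0},
])

```text
time_s: 15.75
tcp_pos: [562.8, 1.9, 189.9]
eef_rot: [-0.829, 1.407, 0.828]
force: [0.2, -0.6, -0.4]
opening: 0.272
```

Call:
send_rows([
  {"gripper": 17, "x": 0.8, "y": 0, "z": 0, "rx": 0, "ry": 0, "rz": 0},
  {"gripper": 17, "x": 1.6, "y": 0, "z": 0, "rx": 0, "ry": 0, "rz": 0},
])

```text
time_s: 15.95
tcp_pos: [562.7, 1.9, 188.2]
eef_rot: [-0.829, 1.407, 0.828]
force: [-0.2, -1.5, 1.4]
opening: 0.271
```

Contact came near TCP z = 191.5 with about 4 N of driving force. Going on at 8–10 mm/s.

Call:
send_rows([
  {"gripper": 17, "x": 1, "y": 0, "z": 0, "rx": 0, "ry": 0, "rz": 0},
  {"gripper": 17, "x": 2, "y": 0, "z": 0, "rx": 0, "ry": 0, "rz": 0},
  {"gripper": 17, "x": 3, "y": 0, "z": 0, "rx": 0, "ry": 0, "rz": 0},
])

```text
time_s: 16.25
tcp_pos: [562.6, 2.1, 185.0]
eef_rot: [-0.828, 1.407, 0.829]
force: [-0.0, -0.4, 0.7]
opening: 0.267
```

Call:
send_rows([
  {"gripper": 17, "x": 1, "y": 0, "z": 0, "rx": 0, "ry": 0, "rz": 0},
  {"gripper": 17, "x": 2, "y": 0, "z": 0, "rx": 0, "ry": 0, "rz": 0},
  {"gripper": 17, "x": 3, "y": 0, "z": 0, "rx": 0, "ry": 0, "rz": 0},
])

```text
time_s: 16.55
tcp_pos: [562.9, 1.8, 182.8]
eef_rot: [-0.829, 1.406, 0.828]
force: [-2.7, -2.6, 13.9]
opening: 0.271
```

Run:
```python
from go import *
go(562,1.2,190,61)
C=snap('side','side9')
s=cv2.imread('pics/side9.png')
cv2.imwrite('pics/s9z.png',cv2.resize(s[140:260,270:390],None,fx=5,fy=5,interpolation=2))
```

```text
t 16.55 tcp [562.9   1.8 182.8] head 60.98 q [ 0.   0.3 -0.   1.2 -0.   0.5] F [-2.7 -2.6 13.9] open 0.271
shift [-7.2  0.5 -1. ] rot [-0.   0.   0.1]
```

View pics/s9z.png

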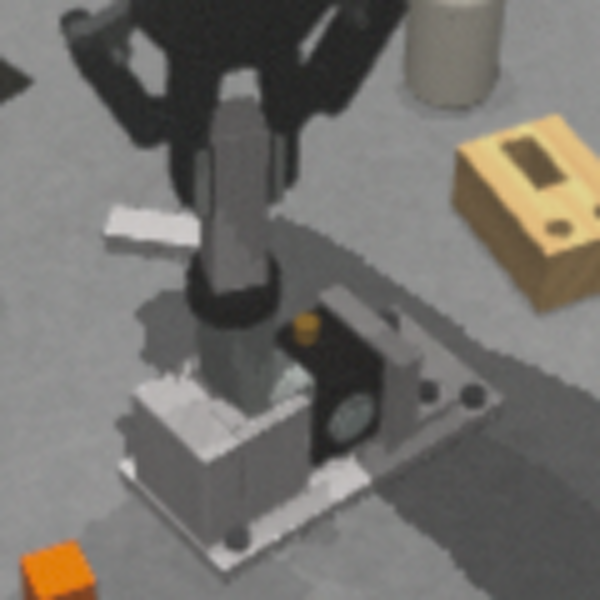

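The foot at (232,300) sits flat on the wedge. Resistance jumped to about 17 N after 9 mm, so the detector looks pinched. Slow pushes to about 23 N follow.

Call:
send_rows([
  {"gripper": 17, "x": 0.4, "y": 0, "z": 0, "rx": 0, "ry": 0, "rz": 0},
  {"gripper": 17, "x": 0.4, "y": 0, "z": 0, "rx": 0, "ry": 0, "rz": 0},
])

```text
time_s: 16.8
tcp_pos: [562.9, 1.9, 182.9]
eef_rot: [-0.829, 1.406, 0.828]
force: [-2.1, -1.4, 10.0]
opening: 0.268
```

Call:
send_rows([
  {"gripper": 17, "x": 0.4, "y": 0, "z": 0, "rx": 0, "ry": 0, "rz": 0},
  {"gripper": 17, "x": 0.4, "y": 0, "z": 0, "rx": 0, "ry": 0, "rz": 0},
])

```text
time_s: 17.0
tcp_pos: [563.0, 1.8, 182.8]
eef_rot: [-0.829, 1.406, 0.827]
force: [-2.5, -1.8, 12.4]
opening: 0.267
```

Call:
send_rows([
  {"gripper": 17, "x": 0.5, "y": 0, "z": 0, "rx": 0, "ry": 0, "rz": 0},
  {"gripper": 17, "x": 0.8, "y": 0, "z": 0, "rx": 0, "ry": 0, "rz": 0},
  {"gripper": 17, "x": 0.8, "y": 0, "z": 0, "rx": 0, "ry": 0, "rz": 0},
])

```text
time_s: 17.3
tcp_pos: [563.1, 1.8, 182.8]
eef_rot: [-0.83, 1.405, 0.827]
force: [-4.1, -1.9, 18.5]
opening: 0.266
```

Call:
send_rows([
  {"gripper": 17, "x": 0.6, "y": 0, "z": 0, "rx": 0, "ry": 0, "rz": 0},
  {"gripper": 17, "x": 0.6, "y": 0, "z": 0, "rx": 0, "ry": 0, "rz": 0},
])

```text
time_s: 17.5
tcp_pos: [563.3, 1.7, 182.6]
eef_rot: [-0.83, 1.404, 0.826]
force: [-4.3, -2.4, 22.5]
opening: 0.269
```

About 25 N total and no more travel, so the wedge is home. I'll lift off and check.

Call:
send_rows([
  {"gripper": 17, "x": -3, "y": 0, "z": 0, "rx": 0, "ry": 0, "rz": 0},
  {"gripper": 17, "x": -10, "y": 0, "z": 0, "rx": 0, "ry": 0, "rz": 0},
  {"gripper": 17, "x": -35, "y": 0, "z": 0, "rx": 0, "ry": 0, "rz": 0},
  {"gripper": 17, "x": -65, "y": 0, "z": 0, "rx": 0, "ry": 0, "rz": 0},
  {"gripper": 17, "x": -80, "y": 0, "z": 0, "rx": 0, "ry": 0, "rz": 0},
  {"gripper": 17, "x": -80, "y": 0, "z": 0, "rx": 0, "ry": 0, "rz": 0},
])

```text
time_s: 18.1
tcp_pos: [563.6, 2.2, 261.8]
eef_rot: [-0.829, 1.404, 0.827]
force: [0.7, -0.1, -3.6]
opening: 0.273
```

Run:
```python
from go import *
go(552,231.5,220,61)
C=snap('side','side10')
s=cv2.imread('pics/side10.png');a=cv2.imread('pics/side0.png')
f=lambda i:cv2.resize(i[185:260,285:370],None,fx=4.6,fy=6,interpolation=2)
cv2.imwrite('pics/s10z.png',np.hstack([f(a),f(s)]))
```

```text
t 18.10 tcp [563.6   2.2 261.8] head 60.99 q [0.  0.3 0.1 1.4 0.  0.5] F [ 0.7 -0.1 -3.6] open 0.273
shift [ 41.9 121.5 194.8] rot [-0.   0.1  0.1]
```

View pics/s10z.png

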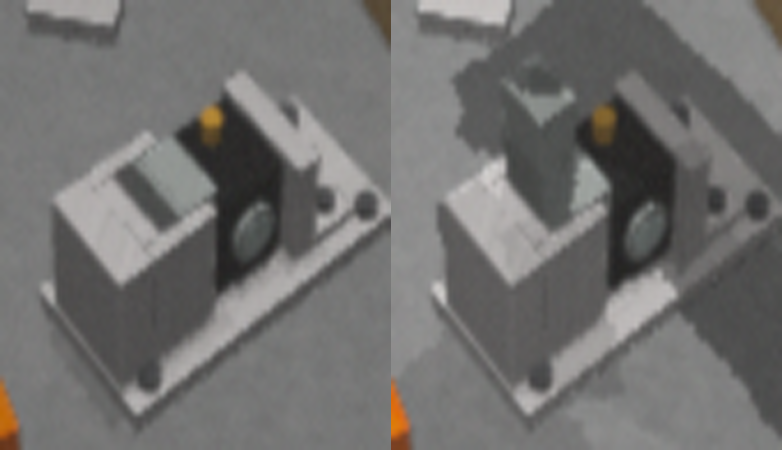

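Run:
```python
from go import *
a0=np.radians(-6.3); uy=np.array([-np.sin(a0),np.cos(a0)])
def knob(n):
    f=load(n); i=f['frame'].astype(int)
    w=np.clip((i[:,:,0]-i[:,:,2])/(i.sum(2)+1)*3-0.35,0,None); w[:195]=0;w[215:]=0;w[:,:322]=0;w[:,342:]=0
    yy,xx=np.mgrid[:400,:640]; c=np.array([(w*xx).sum(),(w*yy).sum()])/w.sum(); P=onplane(f,[c],63)[0]
    return c,P[:2],P[:2]@uy
for n in('side0','side5','side8','side9','side10'): print(n,*knob(n))
i0=load('side0')['frame'];i1=load('side10')['frame']
f=lambda i:cv2.resize(i[192:240,310:365,::-1],None,fx=7,fy=10,interpolation=2)
g=lambda i:np.clip(i.astype(float)*2.0,0,255).astype(np.uint8)
cv2.imwrite('pics/cmp.png',g(np.hstack([f(i0),f(i1)])))
```

```text
side0 [330.6 205.1] [570.9 -54.1] 8.887539497294815
side5 [330.5 205.3] [570.6 -53.5] 9.462858598264067
side8 [330.6 205.3] [570.5 -53.7] 9.256822543486981
side9 [330.9 205.1] [570.5 -54.6] 8.299055428858887
side10 [330.9 205.1] [570.5 -54.6] 8.298408976078395
```

View pics/cmp.png

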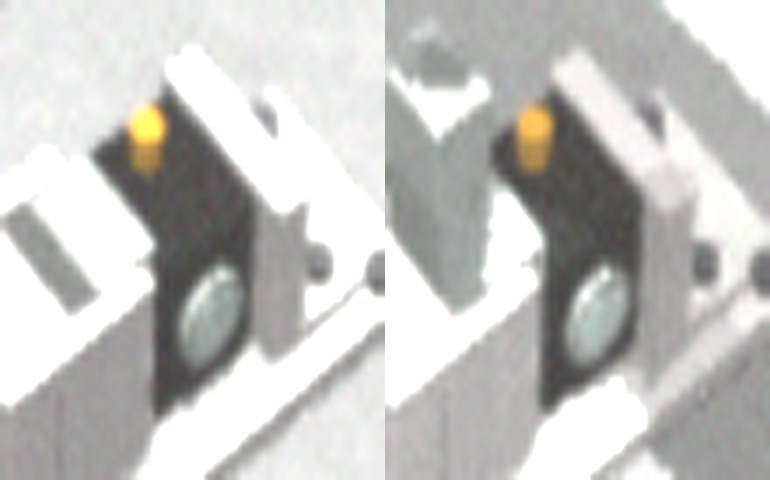

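The detector's orange knob moved about 0.9 mm to the fence and stayed put after the push. The wedge is upright in the slot. Now I'll return the drift to its original place.

Call:
send_rows([
  {"gripper": 17, "x": 0, "y": 12, "z": 19, "rx": 0, "ry": 0, "rz": 0},
  {"gripper": 17, "x": 5, "y": 34, "z": 54, "rx": 0, "ry": 0, "rz": 0},
  {"gripper": 17, "x": 15, "y": 58, "z": 93, "rx": 0, "ry": 0, "rz": 0},
  {"gripper": 17, "x": 25, "y": 82, "z": 132, "rx": 0, "ry": 0, "rz": 0},
  {"gripper": 17, "x": 35, "y": 104, "z": 167, "rx": 0, "ry": 0, "rz": 0},
  {"gripper": 17, "x": 40, "y": 118, "z": 190, "rx": 0, "ry": 0, "rz": 0},
  {"gripper": 17, "x": 42, "y": 121, "z": 195, "rx": 0, "ry": 0, "rz": 0},
  {"gripper": 17, "x": 42, "y": 121, "z": 195, "rx": 0, "ry": 0, "rz": 0},
  {"gripper": 17, "x": 42, "y": 121, "z": 195, "rx": 0, "ry": 0, "rz": 0},
])

```text
time_s: 19.05
tcp_pos: [551.1, 230.4, 217.3]
eef_rot: [-0.829, 1.409, 0.829]
force: [0.1, 0.7, -2.5]
opening: 0.268
```

Run:
```python
from go import *
go(553,233,66,61)
```

```text
t 19.05 tcp [551.1 230.4 217.3] head 60.97 q [ 0.4  0.4  0.1  1.3 -0.   0.9] F [ 0.1  0.7 -2.5] open 0.268
shift [151.3  -0.5   3.4] rot [-0.  -0.1 -0. ]
```

Call:
send_rows([
  {"gripper": 17, "x": 20, "y": 0, "z": 1, "rx": 0, "ry": 0, "rz": 0},
  {"gripper": 17, "x": 55, "y": -0.5, "z": 2, "rx": 0, "ry": 0, "rz": 0},
  {"gripper": 17, "x": 90, "y": -0.5, "z": 2, "rx": 0, "ry": 0, "rz": 0},
  {"gripper": 17, "x": 120, "y": -0.5, "z": 2, "rx": 0, "ry": 0, "rz": 0},
  {"gripper": 17, "x": 140, "y": -0.5, "z": 2, "rx": 0, "ry": 0, "rz": 0},
  {"gripper": 17, "x": 150, "y": -0.5, "z": 2, "rx": 0, "ry": 0, "rz": 0},
  {"gripper": 17, "x": 150, "y": -0.5, "z": 2, "rx": 0, "ry": 0, "rz": 0},
])

```text
time_s: 19.75
tcp_pos: [552.4, 231.4, 67.1]
eef_rot: [-0.828, 1.41, 0.828]
force: [-0.7, 0.1, -2.1]
opening: 0.268
```

Call:
send_rows([
  {"gripper": 17, "x": 1.5, "y": 0, "z": 0, "rx": 0, "ry": 0, "rz": 0},
  {"gripper": 17, "x": 3, "y": 0, "z": 0, "rx": 0, "ry": 0, "rz": 0},
  {"gripper": 17, "x": 4.5, "y": 0, "z": 0, "rx": 0, "ry": 0, "rz": 0},
  {"gripper": 17, "x": 6, "y": 0, "z": 0, "rx": 0, "ry": 0, "rz": 0},
])

```text
time_s: 20.15
tcp_pos: [553.2, 232.9, 62.6]
eef_rot: [-0.829, 1.406, 0.828]
force: [0.6, 0.3, -1.8]
opening: 0.274
```

Call:
send_rows([
  {"gripper": 17, "x": 1, "y": 0, "z": 0, "rx": 0, "ry": 0, "rz": 0},
])

```text
time_s: 20.25
tcp_pos: [552.9, 232.8, 61.1]
eef_rot: [-0.829, 1.407, 0.829]
force: [-0.1, 0.5, -3.1]
opening: 0.269
```

Run:
```python
from go import *
go(553,233,57.4,61)
C=snap('side','side11')
s=cv2.imread('pics/side11.png')
cv2.imwrite('pics/s11z.png',cv2.resize(s[220:340,180:310],None,fx=5,fy=5,interpolation=2))
```

```text
t 20.25 tcp [552.9 232.8  61.1] head 60.99 q [ 0.4  0.5 -0.1  1.   0.   0.9] F [-0.1  0.5 -3.1] open 0.269
shift [3.7 0.  0.2] rot [-0.  0.  0.]
```

View pics/s11z.png

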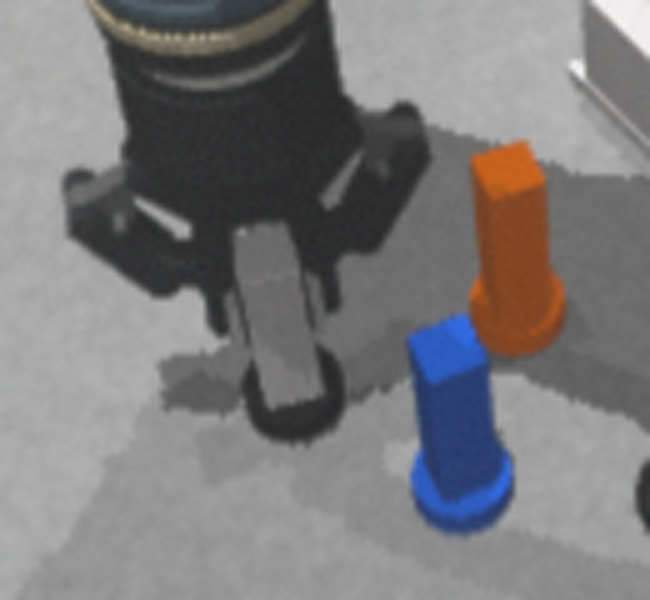

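The foot at (293,395) is a few mm above its place. Down slowly until it touches.

Call:
send_rows([
  {"gripper": 17, "x": 1, "y": 0, "z": 0, "rx": 0, "ry": 0, "rz": 0},
  {"gripper": 17, "x": 2, "y": 0, "z": 0, "rx": 0, "ry": 0, "rz": 0},
])

```text
time_s: 20.5
tcp_pos: [552.8, 232.8, 58.9]
eef_rot: [-0.829, 1.407, 0.829]
force: [-0.6, -0.3, -3.7]
opening: 0.268
```

Call:
send_rows([
  {"gripper": 17, "x": 0.7, "y": 0, "z": 0, "rx": 0, "ry": 0, "rz": 0},
  {"gripper": 17, "x": 1.2, "y": 0, "z": 0, "rx": 0, "ry": 0, "rz": 0},
  {"gripper": 17, "x": 1.2, "y": 0, "z": 0, "rx": 0, "ry": 0, "rz": 0},
])

```text
time_s: 20.8
tcp_pos: [552.8, 232.7, 57.7]
eef_rot: [-0.829, 1.407, 0.829]
force: [0.1, -0.6, -3.3]
opening: 0.266
```

Call:
send_rows([
  {"gripper": 17, "x": 0.4, "y": 0, "z": 0, "rx": 0, "ry": 0, "rz": 0},
  {"gripper": 17, "x": 0.8, "y": 0, "z": 0, "rx": 0, "ry": 0, "rz": 0},
])

```text
time_s: 21.0
tcp_pos: [552.9, 232.7, 57.4]
eef_rot: [-0.829, 1.407, 0.829]
force: [-2.4, -1.1, 5.3]
opening: 0.269
```

It's on the bench with a light 8 N contact. I'll release slowly and rise.

Call:
send_rows([
  {"gripper": 26, "x": -0.5, "y": 0, "z": 0, "rx": 0, "ry": 0, "rz": 0},
  {"gripper": 30, "x": -0.5, "y": 0, "z": 0, "rx": 0, "ry": 0, "rz": 0},
  {"gripper": 40, "x": -0.5, "y": 0, "z": 0, "rx": 0, "ry": 0, "rz": 0},
  {"gripper": 50, "x": -0.5, "y": 0, "z": 0, "rx": 0, "ry": 0, "rz": 0},
  {"gripper": 50, "x": -0.5, "y": 0, "z": 0, "rx": 0, "ry": 0, "rz": 0},
  {"gripper": 50, "x": -15, "y": 0, "z": 0, "rx": 0, "ry": 0, "rz": 0},
  {"gripper": 50, "x": -50, "y": 0, "z": 0, "rx": 0, "ry": 0, "rz": 0},
  {"gripper": 50, "x": -95, "y": 0, "z": 0, "rx": 0, "ry": 0, "rz": 0},
  {"gripper": 50, "x": -140, "y": 0, "z": 0, "rx": 0, "ry": 0, "rz": 0},
  {"gripper": 50, "x": -160, "y": 0, "z": 0, "rx": 0, "ry": 0, "rz": 0},
])

```text
time_s: 22.0
tcp_pos: [554.0, 233.2, 221.4]
eef_rot: [-0.828, 1.402, 0.827]
force: [0.5, 0.6, -0.6]
opening: 0.587
```

Call:
send_rows([
  {"gripper": 50, "x": -10, "y": -20, "z": 10, "rx": 0, "ry": 0, "rz": 0},
  {"gripper": 50, "x": -20, "y": 0, "z": 0, "rx": 0, "ry": 0, "rz": 0},
  {"gripper": 50, "x": -20, "y": 0, "z": 0, "rx": 0, "ry": 0, "rz": 0},
])

```text
time_s: 22.3
tcp_pos: [552.1, 232.8, 238.3]
eef_rot: [-0.828, 1.406, 0.829]
force: [-0.1, -0.1, 0.1]
opening: 0.583
```

Run:
```python
from go import *
go(553,233,220,61)
snap('side','side12');snap('top','top12')
s=cv2.imread('pics/side12.png');t=cv2.imread('pics/top12.png')
cv2.imwrite('pics/s12z.png',cv2.resize(s[140:340,130:410],None,fx=2.8,fy=2.8,interpolation=2))
```

```text
t 22.30 tcp [552.1 232.8 238.3] head 60.99 q [0.4 0.4 0.2 1.4 0.  0.9] F [-0.1 -0.1  0.1] open 0.583
shift [18.3 -0.7  0.6] rot [-0.   0.1  0. ]
```

View pics/s12z.png

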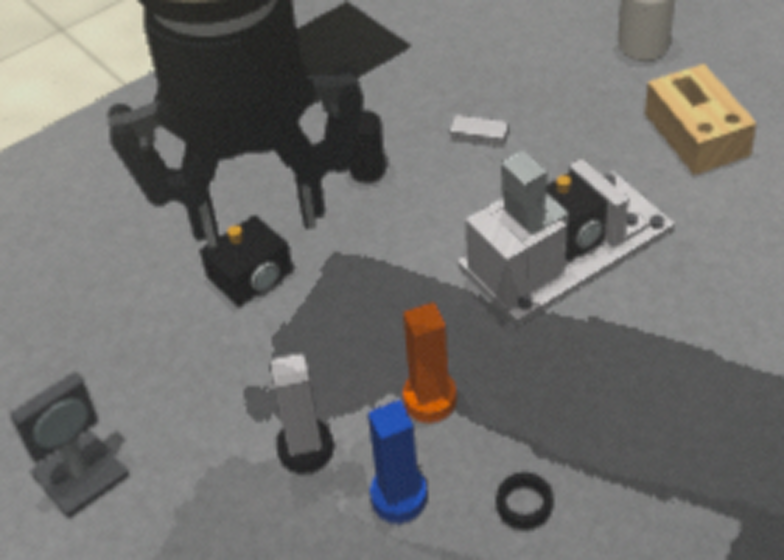

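View pics/top12.png

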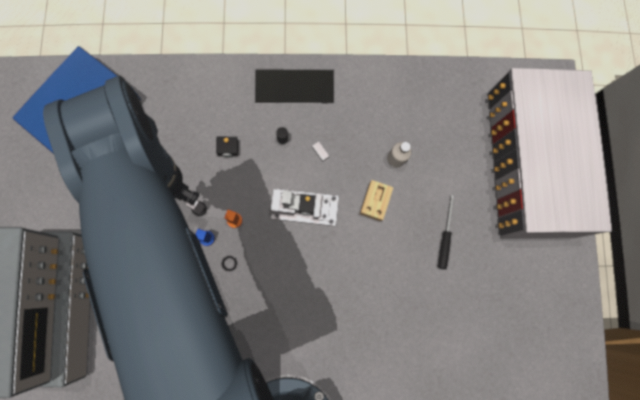

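The drift stands upright at about (300,440), the wedge is upright in the vise at (525,190), and the bystanders haven't moved. One more measurement of the wedge and detector in this better-lit view.

Run:
```python
from go import *
i1=load('side12')['frame']; i0=load('side0')['frame']
f=lambda i:cv2.resize(i[185:250,295:365,::-1],None,fx=5.6,fy=8,interpolation=2)
cv2.imwrite('pics/cmp2.png',np.clip(np.hstack([f(i0),f(i1)])*1.4,0,255).astype(np.uint8))
j0=load('top0')['frame'];j1=load('top12')['frame']
g=lambda i:cv2.resize(i[185:230,265:345,::-1],None,fx=8,fy=6,interpolation=2)
cv2.imwrite('pics/cmp3.png',np.vstack([g(j0),g(j1)]))
C=load('side12'); a=np.radians(-6.3); ux=np.array([np.cos(a),np.sin(a)]);uy=np.array([-np.sin(a),np.cos(a)])
for z in(120,125,130):
  for sx,sy in((-15,11),(-15,-11),(15,11),(15,-11)):
    p=np.array([562,1.2])+sx*ux+sy*uy; print(z,((proj(C,[*p,z])-[295,185]+.5)*[5.6,8]-.5+[392,0]))
```

```text
120 [[515.7 183.5]]
120 [[561.2 146.8]]
120 [[466.6 120.2]]
120 [[511.8  84.8]]
125 [[515.8 170. ]]
125 [[561.5 133.4]]
125 [[466.5 106.8]]
125 [[511.9  71.4]]
130 [[515.9 156.5]]
130 [[561.8 119.9]]
130 [[466.4  93.3]]
130 [[512.   57.9]]
```

View pics/cmp2.png

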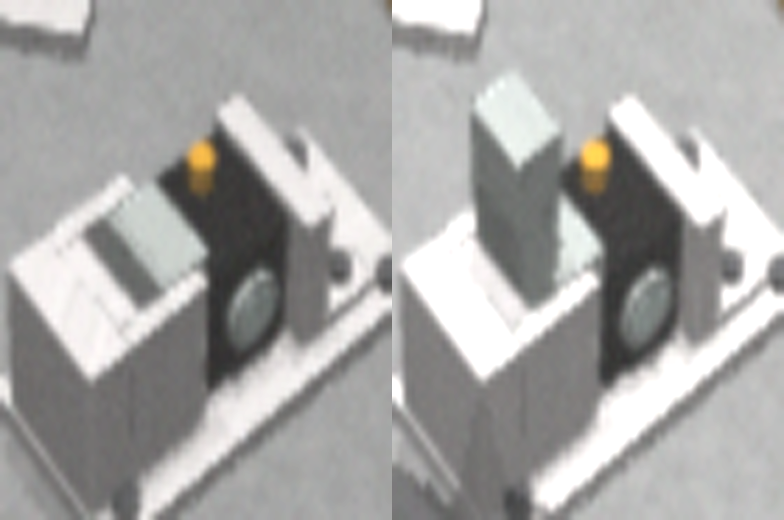

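View pics/cmp3.png

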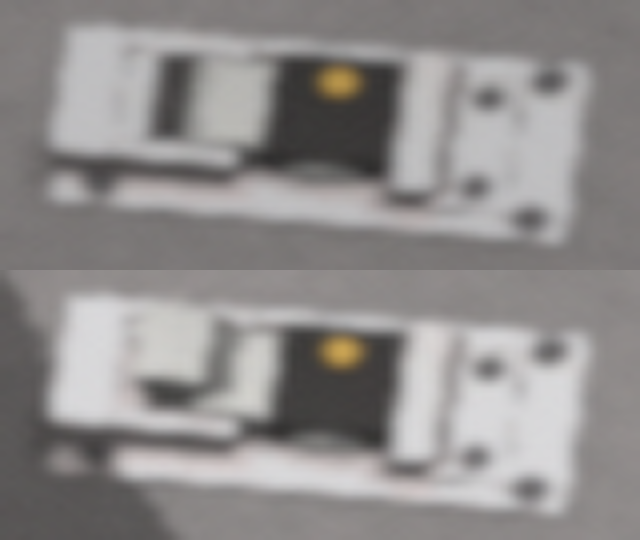

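The wedge-top corners at (522,166), (561,133), (470,105) and (513,72) match z ≈ 125, so the tip is about 35 mm deep. The jaw and detector have moved over to the fence. I'll hand in.

```bash
python3 -c "
from rig import *
print(job_done())"
```

```text
the job is handed in; nothing more can be done
None
```

I set the wedge loosely in the vise slot and drove it home with the drift's foot. I then stood the drift upright where it had been and handed the job in at about 22 s of the 72 s allowed.

- **Setting the wedge:** I lowered it thin end down until the contact force rose by about 3 N, then released it. The gripper did not press it in further.
- **Driving it home:** I pushed slowly with the foot. It took about 4 N for roughly 9 mm, then the resistance rose sharply. I held up to about 25 N (readings after each move, with the 35 N limit in mind), and the wedge moved no more than 0.2 mm.
- **Last checks:**
    - The wedge is upright with its top at about z = 125 mm, which puts the tip about 35 mm below the slot mouth, within the 32–57 mm expected when home.
    - In the images the detector moved about 0.6–1 mm to the fence and did not spring back when the drift was lifted.
    - The drift is standing, and I saw nothing else that had moved.
- **What the checks could not settle:**
    - The cameras cannot show directly that the detector is clamped. I infer it from the sudden stop under 25 N and the detector's shift.
    - First contact with the wedge came about 2 mm lower than the camera estimate of its top, putting the loose tip near 26 mm deep, just past the stated 21–25 mm.

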